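# Dry-fit the stone bird bath and the ball pillar

### The job

Dry-fit the two small stone ornaments, finishing the bird bath before starting the pillar, each built from the bottom up: for the bird bath, the narrow-waisted pedestal goes on the round plinth and the bowl, open side up, on the pedestal; for the pillar, the square base goes on the square plinth with its sides lined up with the plinth's, then the plain drum on the base and the ball finial on the drum. Centre every stone on the one below, upright, and let go of it before fetching the next; set it down gently, never dropping it or knocking it over. Leave the hammer, the chisel and the stepped offcut where they lie.

Things in the scene. Friction and masses are not known exactly. Their poses are not given: they have to be found in the camera images.
- pedestal: Bird-bath pedestal, round, 70 mm tall: foot 62 mm across and 14 mm high, narrow waist 36 mm across, top collar 54 mm across from 52 to 70 mm height (best gripped here). About 0.3 kg. Origin: centre of its underside; z up. Stands upright on the bench at the start, loose, pale limestone.
- bowl: Small round open bowl, 28 mm tall, outside 62 mm across with an upright rim band from 14 to 28 mm height, wall 5 mm, flat foot 38 mm across. About 0.12 kg. Open side up. Origin: centre of its underside; z up. Stands upright on the bench at the start, loose, pale limestone.
- base: Pillar base: square block 62 x 62 x 26 mm with a round step 52 mm across and 10 mm high on top, 36 mm tall in all; x and y axes are square to its sides. About 0.28 kg. Origin: centre of its underside; z up. Stands upright on the bench at the start, loose, pale limestone.
- drum: Plain round drum, 50 mm across, 75 mm tall, flat ends. About 0.34 kg. Origin: centre of its underside; z up. Stands upright on the bench at the start, loose, pale limestone.
- ball: Ball finial, 71 mm tall: ball 54 mm across, its centre 44 mm above the underside, on a short neck and a flat round foot 40 mm across. About 0.24 kg. Origin: centre of its underside; z up. Stands upright on the bench at the start, loose, pale limestone.
- round_plinth: Round plinth of pale limestone, a flat disc 96 mm across and 20 mm high, fixed to the bench. Origin: centre of its underside on the bench, so its top is 20 mm higher.
- square_plinth: Square plinth of pale limestone, a flat slab 90 x 90 x 20 mm, fixed to the bench. Origin: centre of its underside on the bench, so its top is 20 mm higher; x and y axes are square to its sides.
- offcut: Bystander, loose: stepped waste piece of limestone, 60 x 42 mm, 42 mm tall, among the other stones. Origin: centre of its underside.
- hammer: Bystander, loose: wooden-handled hammer 260 mm long lying along its x axis at one side of the stones, head to +x. Origin: underside, near its middle.
- chisel: Bystander, loose: steel mason's chisel 200 mm long, 26 mm wide and 18 mm high, lying along its x axis at the other side of the stones. Origin: underside, at its middle.
Things that resemble listed ones, but are neither listed nor needed, are in the scene too. Leave any turquoise or yellow look-alike of the drum alone.

How it is judged:
By the outcome, as a careful person would: the job done as asked, in the order asked, and still so for the second after the job is handed in, with the robot touching nothing.
It also fails if it takes over 138 s, if anything falls off the work surface, if the arm or the gripper's body presses on something with over 40 N, if the wrist force passes 120 N, or if a joint passes its speed limit or range.

### The arm

A 7-joint arm with a two-finger parallel gripper is mounted at the origin on the work surface. World frame = base frame: x ahead of the robot, y to its left, z up, the work surface at z = 0. Lengths are in m, angles in rad, forces in N, time in s.
With the tool pointing down it reaches from about 0.4 to 0.85 m from the base axis. Payload 4.5 kg.
Tool frame: the origin (TCP) lies midway between the tips of the shut fingers; the grasp point (between the pads) lies 19 mm behind it (r.grip_point_offset is the distance from the TCP to the grasp point, in m); z points along the fingers, y is the line along which they close (so a half turn about z gives the same grasp; the last joint's range is limited). The gripper opens to 88 mm and grips with 3 to 60 N. Pads are 18 mm wide; open, the fingers measure 123 mm over their backs; the gripper's body (75 mm by 187 mm) begins 45 mm behind the grasp point.
Start: joints at [1.307, 0.689, -0.195, 1.565, 0.157, 0.902, -0.215], TCP at [0.183, -0.598, 0.239] pointing down, gripper open.
Joint ranges: [-3.01, 3.01], [-0.46, 2.08], [-1.47, 1.51], [0.13, 2.56], [-1, 4.14], [0.04, 2.09], [-2.66, 2.66]. Speed limits (rad/s): [2.57, 2.57, 3.14, 3.14, 3.14, 3.14, 3.14].

### API

Orientations are given as a unit quaternion [x, y, z, w].
In Python, from plant import r, optics gives the robot as it stands.
- The arm moves only by the shell command python3 -m pendant 'ROWS' [OPENING] [FORCE]. ROWS is JSON, a list of rows, each a list of 6 numbers: the shift along the tool's x, y, z as a fraction of full scale, then the turn, a rotation vector about the tool's x, y, z as a fraction of full scale. A call has 1 to 5 rows; each row shifts and turns the commanded pose from where the row before left it, along the tool's axes as they then stand; what a row does not reach is not made up. Full scale, the value 1, is 0.025 m for a shift and pi rad for a turn. A row lasts 1/12 s, in which the tool goes at most 41.7 mm and 7.16 degrees, less where a joint would pass 70% of its speed; a pose out of reach is approached as far as the arm can. A call with a number of a shift or a turn outside -1 to 1 is refused whole. A call with a gripper value outside its range is refused whole. OPENING is the opening, from -1 (shut) to 1 (fully open), set as the call begins (- or left out, the last holds). The fingers move at their own pace and stop on an object; FORCE is the grip in N (left out, the last holds). Time passes only in rows, so rows that do not move let the fingers close. It gives the time, the measured TCP pose, the force, the opening and the grip force at its end, in the units of the state.
- r.get_state(): the state, without advancing time (a new reading comes with each control period).
- optics.snapshot(name): name is "scene" or "top"; returns (picture, depth): 384x512x3 uint8, blue, green, red; 384x512 float32, m along the optical axis (not along the pixel's ray), 0 where there is no reading.
- optics.calibration(name): a dict with "vfov" (degrees; the focal length in pixels is half the picture's height over the tangent of half this angle, whatever the lens; pixels are square), "cx", "cy" (the principal point, pixels), "cam_to_world" (4x4, takes a point from camera to world coordinates). Camera axes: x right, y up, looking along -z (the intrinsics and any distortion apply to the point x, -y, -z); pixel columns grow to the right and rows downward; lengths in m; the calibration is good to about 2 mm. A picture is of the moment at which its call begins. calibration takes no time and is no camera call.
- r.finish_job(): hands the job in; it is judged then, once.
The state is a dict: "clock": time; "q": joint angles; "qd": joint speeds; "joint_torque": joint torques, N m; "tool_pos": TCP position; "eef_rot": TCP orientation; "contact_force": force on the tool from outside, world axes, zero at the start; "moment": the same for the moment, N m; "opening": opening from 0.0 (shut) to 1.0 (fully open); "finger_force": force on a finger pad.
Only numpy, scipy, OpenCV 4.12 (cv2) and the standard library are available. Lean on these libraries where they do the work, as an engineer would, in place of code of your own. Each camera call takes 0.05 s, during which the arm holds its last target. There are 200 camera calls.

## Working session

There is one attempt and no reset: what is moved stays moved. The work goes in short steps, Python scripts to look and compute and a shell command to move; the robot and the scene stay as the last step left them, time stands still between calls to the robot, and variables do not carry over. Pictures are saved under pics/ and viewed, at most 14 in all, crops included, and the job is handed in when it is done.

```bash
ls; mkdir -p pics; cat > h.py <<'E'
import numpy as np,cv2
from plant import r,optics
def shot(n,f=None):
    p,d=optics.snapshot(n)
    np.savez('last_'+n,p=p,d=d)
    if f: cv2.imwrite('pics/'+f,p)
    return p,d
def cal(n):
    c=optics.calibration(n); f=192/np.tan(np.radians(c['vfov'])/2)
    return f,c['cx'],c['cy'],np.array(c['cam_to_world']),c
def cloud(n,d):
    f,cx,cy,T,c=cal(n)
    v,u=np.mgrid[:384,:512]
    P=np.stack([(u-cx)/f*d,-(v-cy)/f*d,-d,np.ones_like(d)],-1)
    W=(P@T.T)[...,:3]; W[d==0]=np.nan
    return W
E
python3 - <<'E'
from h import *
for n in('scene','top'):
    p,d=shot(n); cv2.imwrite(f'pics/{n}0.png',cv2.resize(p,(800,600),interpolation=cv2.INTER_CUBIC)); print(n,optics.calibration(n))
print(r.get_state())
E
```

```text
pics
scene {'vfov': 47.474424685375126, 'cx': 253.27554108566068, 'cy': 196.75885667370275, 'cam_to_world': array([[-0.70693606, -0.36650774,  0.60490783,  1.28239625],
       [ 0.70725068, -0.35887422,  0.60910243,  0.72800101],
       [-0.00615493,  0.85841794,  0.51291398,  0.66261177],
       [ 0.        ,  0.        ,  0.        ,  1.        ]])}
top {'vfov': 47.93398954133461, 'cx': 250.36065388588435, 'cy': 199.27852928177447, 'cam_to_world': array([[-0.01957148,  0.99597495, -0.0874692 ,  0.48339718],
       [-0.99965904, -0.01798109,  0.01893344,  0.0070406 ],
       [ 0.01728444,  0.08780994,  0.99598728,  1.08341649],
       [ 0.        ,  0.        ,  0.        ,  1.        ]])}
{'clock': 0.1, 'q': array([ 1.30679564,  0.68987565, -0.19454773,  1.56621101,  0.15731751,
        0.90250662, -0.21508895]), 'qd': array([-0.00055342, -0.00248801, -0.0021882 , -0.00443383,  0.00013834,
        0.00160661, -0.00186774]), 'joint_torque': array([-3.37932426e-03, -5.28508079e+01, -1.27140429e+00, -1.53840744e+01,
       -5.25228737e-02,  1.93451291e-03,  5.26391364e-05]), 'tool_pos': array([ 0.18319294, -0.59697094,  0.23801394]), 'eef_rot': array([ 9.88925886e-01,  1.48408041e-01, -1.76125597e-04, -7.83610825e-04]), 'contact_force': array([ 0.26258267, -0.77825955,  0.07800285]), 'moment': array([ 0.02683852, -0.03565495,  0.04513685]), 'finger_force': 0.0, 'opening': 0.999057108539458}
```

View pics/scene0.png

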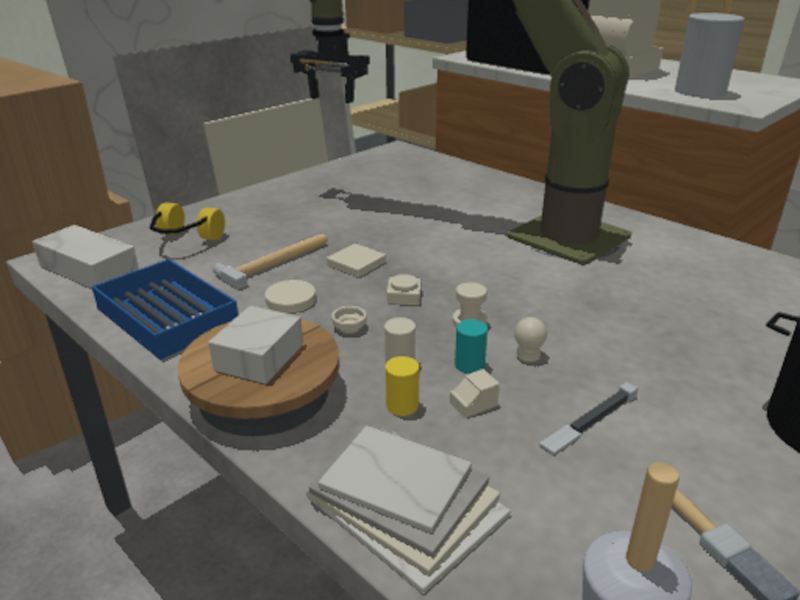

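View pics/top0.png

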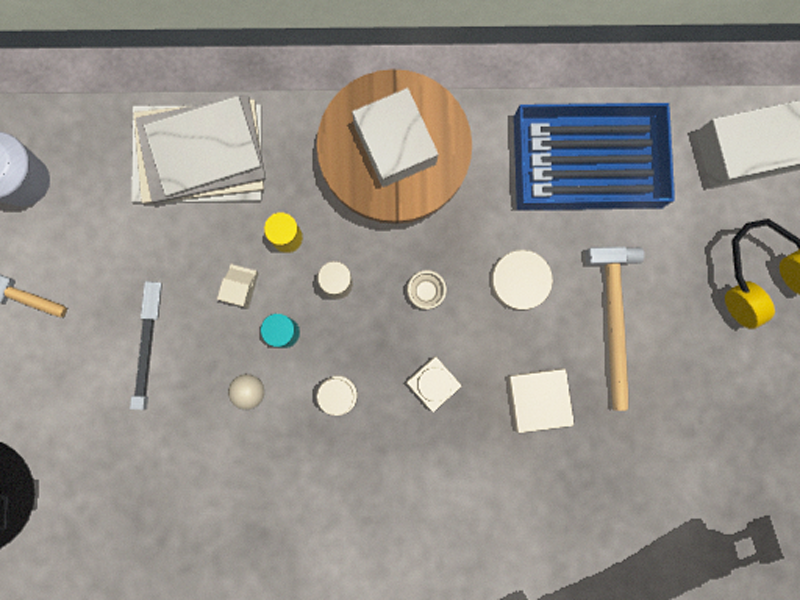

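The top view (800 px scale) shows these stones:
- **Stones to move:** pedestal (336,396), bowl (427,290), base (434,384, turned about 45°), drum (334,279) and ball (246,392).
- **Fixed plinths:** round (521,280) and square (541,401).
- **Bystanders:** offcut (238,286), hammer (617,320) and chisel (147,340).

Possible mix-ups for the drum are turquoise (279,330), yellow (282,232) and, from above, the pedestal's round top (336,396). The pale plain cylinder at (334,279) is the drum. The scene view confirms that the waisted piece is the pedestal. Next I'll measure them all.

```bash
cat >> h.py <<'E'
def comps(W,lo,hi,xy,R=.06):
    m=(W[...,2]>lo)&(W[...,2]<hi)&(np.hypot(W[...,0]-xy[0],W[...,1]-xy[1])<R)
    return m,W[m]
def fit(W,lo,hi,xy,R=.06):
    m,P=comps(W,lo,hi,xy,R); q=P[:,:2].astype(np.float32)*1000
    (c,rad)=cv2.minEnclosingCircle(q); rect=cv2.minAreaRect(q)
    return dict(n=len(P),z=round(float(np.median(P[:,2])),4),mean=np.round(q.mean(0),1),circ=(np.round(c,1),round(rad*2,1)),rect=np.round([*rect[0],*rect[1],rect[2]],1),ad=round(2*np.sqrt(len(P)*0+np.var(q[:,0])+np.var(q[:,1]))*np.sqrt(2),1))
E
python3 - <<'E'
from h import *
o=dict(pedestal=(336,396,.062,.08),bowl=(427,290,.012,.04),basestep=(434,384,.032,.045),basebody=(434,384,.02,.03),drum=(334,279,.066,.085),ball=(246,392,.02,.09),rp=(521,280,.012,.03),sp=(541,401,.012,.03),offcut=(238,286,.015,.06),turq=(279,330,.06,.09),yel=(282,232,.06,.09))
p,d=np.load('last_top.npz').values()
W=cloud('top',d)
print('bench',[np.round(W[v,u],4) for u,v in((300,210),(200,215),(160,300),(430,300))])
for k,(u,v,lo,hi) in o.items():
    u*=.64;v*=.64; c=W[int(v),int(u)]
    print(k,np.round(c,3)); print('   ',fit(W,lo,hi,c,.075 if k in('rp','sp') else .05))
i=cv2.resize(p[160:290,130:380],(800,416),interpolation=cv2.INTER_CUBIC);cv2.imwrite('pics/crop.png',i)
E
```

```text
bench [array([ 0.5491, -0.1378,  0.0015]), array([ 0.5413,  0.1135, -0.0008]), array([ 0.3334,  0.2143, -0.0043]), array([ 0.3185, -0.4571, -0.0047])]
pedestal [0.448 0.073 0.067]
    {'n': 420, 'z': 0.0694, 'mean': array([446.4,  74.8], dtype=float32), 'circ': (array([446.6,  74.8]), 53.3), 'rect': array([446. ,  75.1,  51.6,  51.1,  88.8]), 'ad': np.float64(53.7)}
bowl [ 0.613 -0.071  0.009]
    {'n': 285, 'z': 0.0243, 'mean': array([611.5, -70.2], dtype=float32), 'circ': (array([610.1, -69.6]), 62.0), 'rect': array([ 6.106e+02, -6.950e+01,  6.010e+01,  5.950e+01,  4.000e-01]), 'ad': np.float64(73.7)}
basestep [ 0.463 -0.075  0.033]
    {'n': 348, 'z': 0.0357, 'mean': array([461.6, -77.3], dtype=float32), 'circ': (array([461.6, -77.3]), 51.3), 'rect': array([461. , -77.5,  48.8,  48.1,  88.8]), 'ad': np.float64(51.2)}
basebody [ 0.463 -0.075  0.033]
    {'n': 286, 'z': 0.0254, 'mean': array([461.8, -75.9], dtype=float32), 'circ': (array([460.7, -77.1]), 85.4), 'rect': array([461.7, -77.2,  62. ,  62.1,  40.4]), 'ad': np.float64(89.9)}
drum [0.624 0.075 0.072]
    {'n': 344, 'z': 0.
[... 774 characters left out ...]
-246.9,   90.3,   91.2,    6.4]), 'ad': np.float64(104.3)}
offcut [0.618 0.224 0.045]
    {'n': 461, 'z': 0.039, 'mean': array([620.3, 227. ], dtype=float32), 'circ': (array([621.8, 227.1]), 72.3), 'rect': array([622.1, 228. ,  42.6,  59.9,  74. ]), 'ad': np.float64(61.5)}
turq [0.548 0.157 0.075]
    {'n': 367, 'z': 0.0747, 'mean': array([547.6, 158.5], dtype=float32), 'circ': (array([547.9, 159. ]), 49.5), 'rect': array([547.7, 158.8,  48.5,  46.8,  88.9]), 'ad': np.float64(50.3)}
yel [0.697 0.152 0.074]
    {'n': 366, 'z': 0.0748, 'mean': array([700.1, 152.6], dtype=float32), 'circ': (array([701.2, 153.6]), 50.4), 'rect': array([700.9, 153.4,  49.1,  47.6,  48.9]), 'ad': np.float64(51.1)}
```

View pics/crop.png

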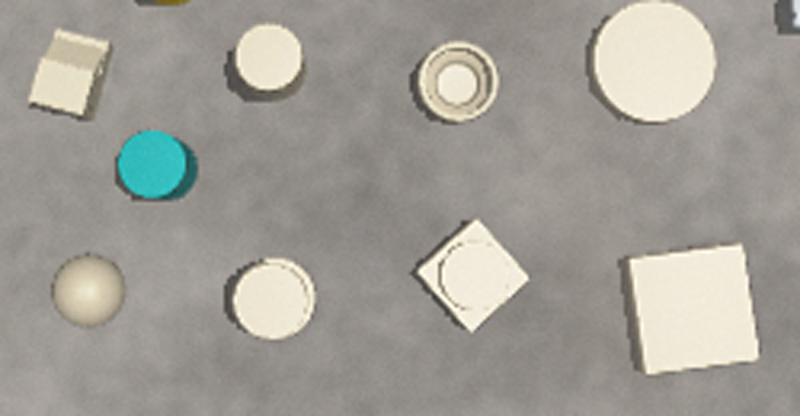

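All sizes match the given ones within 1–2 mm, and the crop confirms the choice. The waisted pedestal is at crop (272,299), with its foot showing beyond the collar, and the plain drum is at (268,57). Now I'll refine the square angles and work out the first move.

```bash
cat >> h.py <<'E'
from scipy.spatial.transform import Rotation as Ro
def delta(t,yaw=None):
    s=r.get_state(); q=Ro.from_quat(s['eef_rot']); M=q.as_matrix()
    d=M.T@(np.array(t)-s['tool_pos'])/.025
    y0=np.degrees(np.arctan2(M[1,0],M[0,0]))
    print('t',round(s['clock'],2),'pos',np.round(s['tool_pos']*1000,1),'yaw',round(y0,2),'tilt',np.round(M[:2,2],4),'open',round(s['opening'],3),'ff',round(s['finger_force'],1),'F',np.round(s['contact_force'],1),'\n shift units',np.round(d,2), '' if yaw is None else ('turn z units',round(-(yaw-y0)/180,4)),'| q',np.round(s['q'],2))
def ang4(W,lo,hi,xy,R,c):
    _,P=comps(W,lo,hi,xy,R); z=((P[:,0]-c[0])+1j*(P[:,1]-c[1])); return np.degrees(np.angle(-(z**4).sum()))/4
E
python3 - <<'E'
from h import *
W=cloud('top',np.load('last_top.npz')['d'])
print('base',ang4(W,.018,.05,(.4615,-.0772),.05,(.4615,-.0772)),'sp',ang4(W,.012,.03,(.4324,-.2469),.072,(.4324,-.2469)))
p,d=np.load('last_scene.npz').values()
W=cloud('scene',d)
for k,lo,hi,c,R in(('ped',.062,.08,(.4465,.075),.05),('drum',.066,.085,(.6248,.073),.05),('rp',.015,.03,(.6244,-.2223),.065),('sp',.015,.03,(.4324,-.2469),.075),('bowl',.012,.04,(.6105,-.0696),.05),('step',.032,.05,(.4615,-.0772),.05)): print(k,fit(W,lo,hi,c,R))
print('sp',ang4(W,.015,.03,(.4324,-.2469),.072,(.4324,-.2469)))
delta((.4465,.075,.20))
E
```

```text
base 40.654138187309734 sp 6.088706747727605
ped {'n': 197, 'z': 0.0709, 'mean': array([450.9,  79.3], dtype=float32), 'circ': (array([445.9,  76.6]), 58.9), 'rect': array([448.3,  77. ,  53.7,  53.6,  82.5]), 'ad': np.float64(57.3)}
drum {'n': 226, 'z': 0.0757, 'mean': array([628.7,  78. ], dtype=float32), 'circ': (array([623.5,  75.6]), 53.5), 'rect': array([626.1,  75.1,  48.9,  47.4,  70.4]), 'ad': np.float64(53.0)}
rp {'n': 446, 'z': 0.0211, 'mean': array([ 627.7, -218.1], dtype=float32), 'circ': (array([ 625. , -221.9]), 101.3), 'rect': array([ 625.6, -220.4,   96.2,   93. ,   82.1]), 'ad': np.float64(99.8)}
sp {'n': 392, 'z': 0.0212, 'mean': array([ 437.1, -241.2], dtype=float32), 'circ': (array([ 434.9, -243.5]), 122.4), 'rect': array([ 433. , -244.6,   95.5,   93.7,    6.2]), 'ad': np.float64(109.7)}
bowl {'n': 257, 'z': 0.0227, 'mean': array([609.5, -68.2], dtype=float32), 'circ': (array([610.9, -66.2]), 66.0), 'rect': array([611.1, -65.8,  62.8,  58.6,  46.8]), 'ad': np.float64(77.7)}
step {'n': 136, 'z': 0.0372, 'mean': array([464.3, -74.3], dtype=float32), 'circ': (array([463.8, -77.4]), 57.7), 'rect': array([463.3, -74.6,  52.8,  49.8,  69.5]), 'ad': np.float64(55.3)}
sp 7.304233019904082
t 0.1 pos [ 183.2 -597.   238. ] yaw 17.07 tilt [-0.0006  0.0015] open 0.999 ff 0.0 F [ 0.3 -0.8  0.1] 
 shift units [ 17.96 -22.6    1.55]  | q [ 1.31  0.69 -0.19  1.57  0.16  0.9  -0.22]
```

```bash
A='[0.92,-0.13,0,0,0,0]'; 
python3 -m pendant '[[0.92,-0.13,0,0,0,0],[0.92,-0.13,0,0,0,0],[0.92,-0.13,0,0,0,0],[0.92,-0.13,0,0,0,0],[0.92,-0.13,0,0,0,0]]' 1 30
python3 -m pendant '[[0.92,-0.13,0,0,0,0],[0.92,-0.13,0,0,0,0],[0.92,-0.13,0,0,0,0],[0.92,-0.13,0,0,0,0],[0.92,-0.13,0,0,0,0]]'
python3 -m pendant '[[0.92,-0.13,0,0,0,0],[0.92,-0.13,0,0,0,0],[0.92,-0.13,0,0,0,0],[0.92,-0.13,0,0,0,0],[0.92,-0.13,0,0,0,0]]'
python3 -c "from h import *;delta((.4465,.0755,.20))"
```

```text
clock: 0.52
tool_pos: [0.2893, -0.5474, 0.2383]
eef_rot: [0.989, 0.148, -0.0, -0.0]
contact_force: [1.2, -0.4, 0.8]
opening: 0.997
finger_force: 0.0
clock: 0.93
tool_pos: [0.3945, -0.4981, 0.2383]
eef_rot: [0.989, 0.148, -0.0, -0.0]
contact_force: [-0.9, 0.4, -1.0]
opening: 1.002
finger_force: 0.0
clock: 1.35
tool_pos: [0.4996, -0.4488, 0.2382]
eef_rot: [0.989, 0.148, -0.0, -0.0]
contact_force: [0.7, 0.2, 1.1]
opening: 1.001
finger_force: 0.0
t 1.35 pos [ 499.6 -448.8  238.2] yaw 17.07 tilt [-0.001   0.0006] open 1.001 ff 0.0 F [0.7 0.2 1.1] 
 shift units [  4.13 -20.67   1.54]  | q [ 0.74  0.75 -0.15  1.41  0.13  0.99 -0.71]
```

```bash

python3 -m pendant '[[0.165,-0.827,0,0,0,0],[0.165,-0.827,0,0,0,0],[0.165,-0.827,0,0,0,0],[0.165,-0.827,0,0,0,0],[0.165,-0.827,0,0,0,0]]' >/dev/null
python3 -m pendant '[[0.165,-0.827,0,0,0,0],[0.165,-0.827,0,0,0,0],[0.165,-0.827,0,0,0,0],[0.165,-0.827,0,0,0,0],[0.165,-0.827,0,0,0,0]]' >/dev/null
python3 -m pendant '[[0.165,-0.827,0,0,0,0],[0.165,-0.827,0,0,0,0],[0.165,-0.827,0,0,0,0],[0.165,-0.827,0,0,0,0],[0.165,-0.827,0,0,0,0]]' >/dev/null
python3 -m pendant '[[0.165,-0.827,0,0,0,0],[0.165,-0.827,0,0,0,0],[0.165,-0.827,0,0,0,0],[0.165,-0.827,0,0,0,0],[0.165,-0.827,0,0,0,0]]' >/dev/null
python3 -m pendant '[[0.165,-0.827,0,0,0,0],[0.165,-0.827,0,0,0,0],[0.165,-0.827,0,0,0,0],[0.165,-0.827,0,0,0,0],[0.165,-0.827,0,0,0,0]]' >/dev/null
python3 -c "from h import *;delta((.4465,.0755,.043))"
```

```text
t 3.43 pos [445.4  75.7 238.5] yaw 17.07 tilt [-0.0005 -0.0002] open 1.004 ff 0.0 F [ 0.8 -0.4  0.1] 
 shift units [0.04 0.02 7.82]  | q [-0.2   0.47 -0.11  2.07  0.09  0.61 -1.64]
```

```bash

python3 -m pendant '[[0.04,0,0.9,0,0,0],[0,0,0.9,0,0,0],[0,0,0.9,0,0,0],[0,0,0.9,0,0,0],[0,0,0.9,0,0,0]]' >/dev/null
python3 -m pendant '[[0,0,0.9,0,0,0],[0,0,0.9,0,0,0],[0,0,0.9,0,0,0],[0,0,0.6,0,0,0],[0,0,0.02,0,0,0]]' >/dev/null
python3 -m pendant '[[0,0,0,0,0,0],[0,0,0,0,0,0],[0,0,0,0,0,0],[0,0,0,0,0,0],[0,0,0,0,0,0]]' -1 30 >/dev/null
python3 -m pendant '[[0,0,0,0,0,0],[0,0,0,0,0,0],[0,0,0,0,0,0],[0,0,0,0,0,0],[0,0,0,0,0,0]]' 
python3 -c "from h import *;delta((.6246,-.2220,.042))"
```

```text
clock: 5.1
tool_pos: [0.4472, 0.0755, 0.0439]
eef_rot: [0.989, 0.149, 0.001, -0.0]
contact_force: [-0.7, 1.3, 7.1]
opening: 0.6
finger_force: 30.0
t 5.1 pos [447.2  75.5  43.9] yaw 17.09 tilt [0.0015 0.0009] open 0.6 ff 30.0 F [-0.7  1.3  7.1] 
 shift units [ 3.28 13.46  0.08]  | q [-0.26  0.86 -0.01  2.21  0.16  0.07 -1.7 ]
```

```bash

python3 -m pendant '[[0,0,-0.2,0,0,0],[0,0,-0.5,0,0,0],[0,0,-1,0,0,0],[0,0,-1,0,0,0],[0,0,-1,0,0,0]]' 
python3 -c "from h import *;delta((.6246,-.2220,.14))"
```

```text
clock: 5.52
tool_pos: [0.446, 0.0745, 0.1366]
eef_rot: [0.989, 0.148, -0.001, 0.0]
contact_force: [0.9, 0.9, -3.3]
opening: 0.604
finger_force: 30.0
t 5.52 pos [446.   74.5 136.6] yaw 17.05 tilt [-0.0018 -0.0009] open 0.604 ff 30.0 F [ 0.9  0.9 -3.3] 
 shift units [ 3.35 13.43 -0.14]  | q [-0.22  0.66 -0.07  2.17  0.14  0.32 -1.69]
```

```bash

python3 - <<'E'
from h import *
p,d=shot('top');W=cloud('top',d)
p2,d2=shot('scene');i=cv2.resize(p2[100:300,180:400],(660,600),interpolation=cv2.INTER_CUBIC);cv2.imwrite('pics/ped1.png',i)
E
```

```text
(no output)
```

View pics/ped1.png

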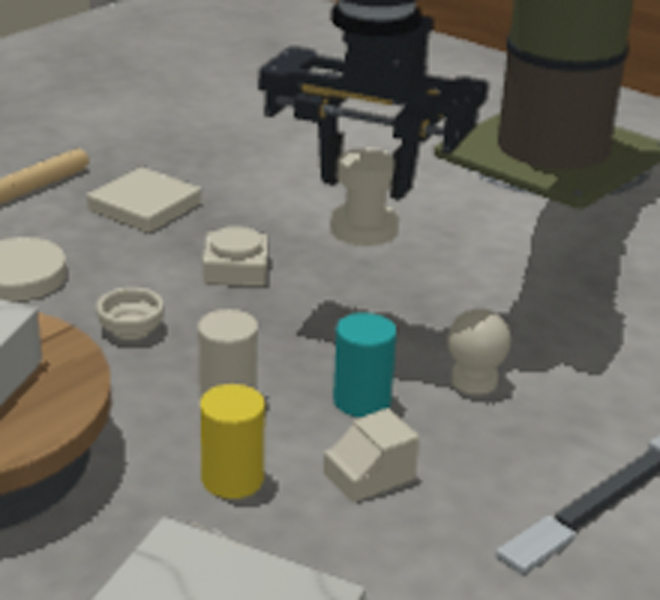

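The scene crop shows the pedestal held upright by its collar at (365,190), clear of the bench. Now I'll carry it to the round plinth.

```bash

python3 -m pendant '[[0.1,0.4,-0.2,0,0,0],[0.22,0.9,0,0,0,0],[0.22,0.9,0,0,0,0],[0.22,0.9,0,0,0,0],[0.22,0.9,0,0,0,0]]' >/dev/null
python3 -m pendant '[[0.22,0.9,0,0,0,0],[0.22,0.9,0,0,0,0],[0.22,0.9,0,0,0,0],[0.22,0.9,0,0,0,0],[0.22,0.9,0,0,0,0]]' >/dev/null
python3 -m pendant '[[0.22,0.9,0,0,0,0],[0.22,0.9,0,0,0,0],[0.22,0.9,0,0,0,0],[0.22,0.9,0,0,0,0],[0.22,0.9,0,0,0,0]]' >/dev/null
python3 -m pendant '[[0.17,0.4,0,0,0,0],[0,0,0,0,0,0]]' >/dev/null
python3 -c "from h import *;delta((.6250,-.2218,.063))"
```

```text
t 7.03 pos [ 624.8 -224.4  138.6] yaw 16.82 tilt [-0.0014 -0.0021] open 0.601 ff 30.0 F [-0.1 -0.1 -2.9] 
 shift units [ 0.04 -0.1   3.02]  | q [ 0.37  0.86 -0.19  1.52  0.21  0.78 -1.18]
```

```bash

python3 -m pendant '[[0.04,-0.1,0.7,0,0,0],[0,0,0.8,0,0,0],[0,0,0.8,0,0,0],[0,0,0.4,0,0,0],[0,0,0,0,0,0]]' >/dev/null
python3 -c "from h import *;delta((.6250,-.2218,.063))"
python3 -m pendant '[[0,0,0.1,0,0,0],[0,0,0.04,0,0,0],[0,0,0.04,0,0,0],[0,0,0,0,0,0]]' 
python3 -m pendant '[[0,0,0.04,0,0,0],[0,0,0,0,0,0],[0,0,0,0,0,0]]' 
python3 -c "from h import *;delta((.6250,-.2218,.063))"
```

```text
t 7.45 pos [ 622.2 -216.2   69.6] yaw 17.13 tilt [-0.0076  0.0024] open 0.598 ff 30.0 F [-0.6  0.1 -4.3] 
 shift units [0.04 0.25 0.26]  | q [ 0.35  0.95 -0.17  1.56  0.23  0.66 -1.2 ]
clock: 7.78
tool_pos: [0.6259, -0.2181, 0.0696]
eef_rot: [0.989, 0.148, 0.001, 0.0]
contact_force: [0.1, 0.0, -4.5]
opening: 0.599
finger_force: 30.0
clock: 8.03
tool_pos: [0.6255, -0.2181, 0.068]
eef_rot: [0.989, 0.148, 0.0, 0.0]
contact_force: [-0.3, -0.1, -3.8]
opening: 0.605
finger_force: 30.0
t 8.03 pos [ 625.5 -218.1   68. ] yaw 17.06 tilt [ 0.0004 -0.0002] open 0.605 ff 30.0 F [-0.3 -0.1 -3.8] 
 shift units [-0.06  0.14  0.2 ]  | q [ 0.35  0.95 -0.17  1.56  0.23  0.65 -1.2 ]
```

```bash

python3 -m pendant '[[-0.06,0.14,0.06,0,0,0],[0,0,0.04,0,0,0],[0,0,0.02,0,0,0],[0,0,0,0,0,0],[0,0,0,0,0,0]]' >/dev/null
python3 -m pendant '[[0,0,0,0,0,0],[0,0,0,0,0,0],[0,0,0,0,0,0]]' 
python3 -c "from h import *;delta((.6250,-.2218,.063))"
```

```text
clock: 8.7
tool_pos: [0.625, -0.2217, 0.0647]
eef_rot: [0.989, 0.148, 0.0, 0.0]
contact_force: [-0.4, -0.4, -3.4]
opening: 0.601
finger_force: 30.0
t 8.7 pos [ 625.  -221.7   64.7] yaw 17.07 tilt [ 0.0001 -0.    ] open 0.601 ff 30.0 F [-0.4 -0.4 -3.4] 
 shift units [-0.    0.    0.07]  | q [ 0.36  0.96 -0.17  1.56  0.23  0.64 -1.2 ]
```

```bash

python3 -m pendant '[[0,0,0.03,0,0,0],[0,0,0,0,0,0],[0,0,0,0,0,0]]' | grep -E 'pos|contact'
python3 -m pendant '[[0,0,0.03,0,0,0],[0,0,0,0,0,0],[0,0,0,0,0,0]]' | grep -E 'pos|contact'
python3 -m pendant '[[0,0,0.02,0,0,0],[0,0,0,0,0,0],[0,0,0,0,0,0]]' | grep -E 'pos|contact'
```

```text
tool_pos: [0.6251, -0.2218, 0.0641]
contact_force: [0.4, 0.1, -1.7]
tool_pos: [0.6251, -0.2218, 0.0641]
contact_force: [-1.7, 0.8, 4.6]
tool_pos: [0.6251, -0.2218, 0.064]
contact_force: [-2.3, 1.3, 8.7]
```

```bash

python3 -m pendant '[[0,0,-0.04,0,0,0],[0,0,0,0,0,0]]' | grep -E 'pos|contact'
python3 -m pendant '[[0,0,0,0,0,0],[0,0,0,0,0,0],[0,0,0,0,0,0],[0,0,0,0,0,0],[0,0,0,0,0,0]]' 1 | grep -E 'pos|contact|open'
python3 -m pendant '[[0,0,-0.2,0,0,0],[0,0,-0.8,0,0,0],[0,0,-1,0,0,0],[0,0,-1,0,0,0],[0,0,-1,0,0,0]]' | grep -E 'pos|contact|open'
python3 -m pendant '[[0.2,-1,0,0,0,0],[0.2,-1,0,0,0,0],[0.2,-1,0,0,0,0],[0.2,-1,0,0,0,0],[0.2,-1,0,0,0,0]]' >/dev/null
python3 -m pendant '[[0.23,-0.98,0,0,0,0],[0,0,0,0,0,0],[0,0,0,0,0,0],[0,0,0,0,0,0]]' >/dev/null
cat > look.py <<'E'
from h import *
import sys
def look(items,name=None):
    for n in('top','scene'):
        p,d=shot(n);W=cloud(n,d)
        for k,lo,hi,c,R in items:
            try: print(n,k,{a:b for a,b in fit(W,lo,hi,c,R).items() if a!='ad'})
            except Exception as e: print(n,k,'none')
        if name: cv2.imwrite(f'pics/{name}_{n}.png',cv2.resize(p,(800,600),interpolation=cv2.INTER_CUBIC))
E
python3 - <<'E'
from look import *
look([('ped',.08,.1,(.625,-.222),.045),('foot',.026,.04,(.625,-.222),.045),('rp',.013,.026,(.6244,-.222),.065),('bowl',.012,.04,(.6105,-.0696),.05)],'a')
delta((.6110,-.0692,.003))
E
```

```text
tool_pos: [0.6251, -0.2219, 0.064]
contact_force: [-1.9, 0.2, 3.2]
tool_pos: [0.6251, -0.2218, 0.0636]
contact_force: [-0.4, -0.9, -0.2]
opening: 0.956
tool_pos: [0.6249, -0.2217, 0.165]
contact_force: [-0.8, 0.1, 0.2]
opening: 1.0
top ped {'n': 66, 'z': 0.0899, 'mean': array([ 633., -241.], dtype=float32), 'circ': (array([ 631.5, -238.2]), 39.6), 'rect': array([ 632.9, -241.6,   39.6,   11.1,   23. ])}
top foot {'n': 0, 'z': nan, 'mean': array([nan, nan], dtype=float32), 'circ': (array([0., 0.]), 0.0), 'rect': array([0., 0., 0., 0., 0.])}
top rp {'n': 17, 'z': 0.0195, 'mean': array([ 632.4, -264.3], dtype=float32), 'circ': (array([ 639.6, -256.9]), 52.5), 'rect': array([ 641.4, -261.2,   52.5,    9.5,   22.9])}
top bowl {'n': 66, 'z': 0.0259, 'mean': array([587.3, -64.4], dtype=float32), 'circ': (array([601.9, -63.2]), 56.6), 'rect': array([593.7, -57.9,  56.6,  21.1,  56.8])}
scene ped {'n': 182, 'z': 0.0906, 'mean': array([ 628.6, -217.1], dtype=float32), 'circ': (array([ 625.9, -223.5]), 59.4), 'rect': array([ 625.5, -221.7,   56.5,   51.9,   62.1])}
scene foot {'n': 156, 'z': 0.
[... 464 characters left out ...]
([609.8, -67.1,  63.6,  58.7,  26.3])}
t 11.3 pos [610.6 -71.9 163.8] yaw 16.92 tilt [ 0.0002 -0.0014] open 0.998 ff 0.0 F [-0.6  0.8  0.2] 
 shift units [ 0.05 -0.11  6.43]  | q [ 0.14  0.77 -0.17  1.67  0.18  0.72 -1.4 ]
  return _methods._mean(a, axis=axis, dtype=dtype,
  ret = ret.dtype.type(ret / rcount)
h.py:23: RuntimeWarning: Mean of empty slice.
  return dict(n=len(P),z=round(float(np.median(P[:,2])),4),mean=np.round(q.mean(0),1),circ=(np.round(c,1),round(rad*2,1)),rect=np.round([*rect[0],*rect[1],rect[2]],1),ad=round(2*np.sqrt(len(P)*0+np.var(q[:,0])+np.var(q[:,1]))*np.sqrt(2),1))
  ret = um.true_divide(
  return _methods._var(a, axis=axis, dtype=dtype, out=out, ddof=ddof,
  arrmean = um.true_divide(arrmean, div, out=arrmean,
  ret = ret.dtype.type(ret / rcount)
```

```bash

python3 -m pendant '[[-0.5,-0.9,-0.5,0,0,0],[-0.5,-0.9,-0.5,0,0,0],[-0.5,-0.9,0,0,0,0],[-0.5,-0.9,0,0,0,0],[-0.5,-0.9,0,0,0,0]]' >/dev/null
python3 -m pendant '[[-0.5,-0.9,0,0,0,0],[-0.5,-0.9,0,0,0,0],[-0.5,-0.9,0,0,0,0],[0,0,0,0,0,0]]' >/dev/null
python3 - <<'E'
from look import *
look([('ped',.08,.1,(.625,-.222),.045),('rp',.013,.026,(.6244,-.222),.065),('bowl',.012,.04,(.6105,-.0696),.05)],'b')
delta((.6110,-.0692,.003))
E
```

```text
top ped {'n': 424, 'z': 0.0898, 'mean': array([ 623.5, -222.6], dtype=float32), 'circ': (array([ 623.9, -223. ]), 54.6), 'rect': array([ 623.6, -222.9,   51.1,   52.2,   44. ])}
top rp {'n': 547, 'z': 0.0196, 'mean': array([ 619.3, -212.4], dtype=float32), 'circ': (array([ 624.7, -222.6]), 97.2), 'rect': array([ 624.6, -222.2,   94.4,   94.8,   59. ])}
top bowl {'n': 284, 'z': 0.0237, 'mean': array([611.7, -70.5], dtype=float32), 'circ': (array([610. , -69.4]), 61.5), 'rect': array([610.5, -69.6,  59.6,  60.2,  89.2])}
scene ped {'n': 181, 'z': 0.0907, 'mean': array([ 628.5, -217. ], dtype=float32), 'circ': (array([ 625.4, -220.2]), 58.0), 'rect': array([ 626.1, -221.3,   56.7,   50.8,   17.8])}
scene rp {'n': 275, 'z': 0.021, 'mean': array([ 637.6, -203.8], dtype=float32), 'circ': (array([ 625.7, -220.3]), 99.8), 'rect': array([ 629.3, -214.1,   85.3,   93.8,   57.3])}
scene bowl {'n': 257, 'z': 0.0229, 'mean': array([609.7, -68.5], dtype=float32), 'circ': (array([609.2, -65.7]), 66.9), 'rect': array([611.1, -66.2,  61.9,  59.4,  14.9])}
t 12.15 pos [462.3  72.5 189. ] yaw 17.07 tilt [ 0.0006 -0.0004] open 1.001 ff 0.0 F [-0.2  0.  -0.6] 
 shift units [4.02 7.16 7.44]  | q [-0.17  0.57 -0.14  2.08  0.16  0.5  -1.69]
```

View pics/b_top.png

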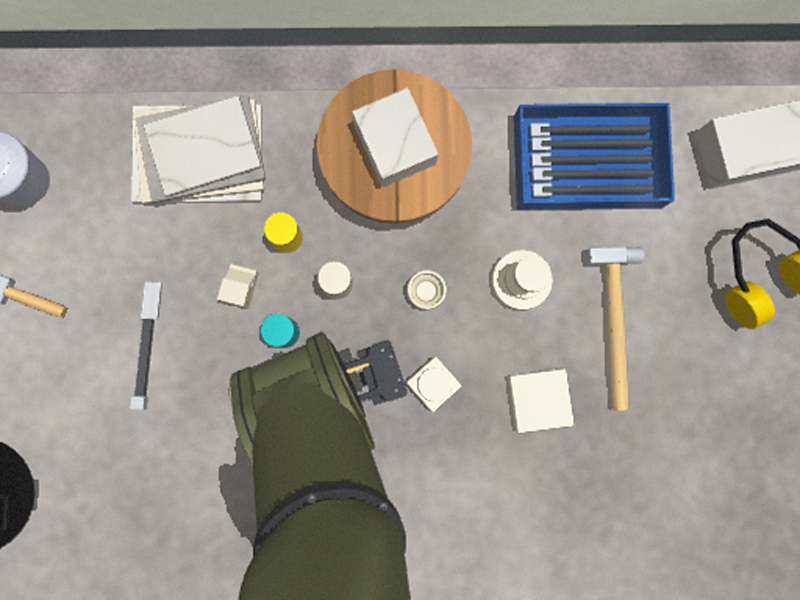

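The picture shows the pedestal upright and central on the round plinth at (527,275), offset under 1 mm by measurement. The bowl is untouched at (427,290). Next is the bowl.

```bash

python3 -m pendant '[[0.5,0.9,0,0,0,0],[0.5,0.9,0,0,0,0],[0.5,0.9,0,0,0,0],[0.5,0.9,0,0,0,0],[0.5,0.9,0,0,0,0]]' >/dev/null
python3 -m pendant '[[0.5,0.9,0,0,0,0],[0.5,0.9,0,0,0,0],[0.53,0.84,0.5,0,0,0],[0,0,0.9,0,0,0],[0,0,0.9,0,0,0]]' >/dev/null
python3 -m pendant '[[0,0,0.9,0,0,0],[0,0,0.9,0,0,0],[0,0,0.7,0,0,0],[0,0,0.4,0,0,0],[0,0,0,0,0,0]]' >/dev/null
python3 -m pendant '[[0,0,0,0,0,0],[0,0,0,0,0,0],[0,0,0,0,0,0]]' >/dev/null
python3 -c "from h import *;delta((.6114,-.0687,.003))"
```

```text
t 13.65 pos [611.9 -68.6  60. ] yaw 17.03 tilt [ 0.0026 -0.0004] open 1.002 ff 0.0 F [-0.3 -0.1  0.3] 
 shift units [-0.02 -0.01  2.28]  | q [ 0.11  0.92 -0.14  1.72  0.22  0.52 -1.44]
```

```bash

python3 -m pendant '[[0,0,0.8,0,0,0],[0,0,0.7,0,0,0],[0,0,0.5,0,0,0],[0,0,0.2,0,0,0],[0,0,0.05,0,0,0]]' | grep -E 'pos|contact'
python3 -m pendant '[[0,0,0,0,0,0],[0,0,0,0,0,0],[0,0,0,0,0,0]]' | grep -E 'pos|contact'
python3 -m pendant '[[0,0,0,0,0,0],[0,0,0,0,0,0],[0,0,0,0,0,0],[0,0,0,0,0,0],[0,0,0,0,0,0]]' -1 25 >/dev/null
python3 -m pendant '[[0,0,0,0,0,0],[0,0,0,0,0,0],[0,0,0,0,0,0]]' 
python3 -c "from h import *;delta((.6249,-.2218,.094))"
```

```text
tool_pos: [0.6105, -0.0682, 0.0019]
contact_force: [0.7, 0.5, 0.3]
tool_pos: [0.6116, -0.0683, 0.0034]
contact_force: [-0.2, -0.0, -0.4]
clock: 14.98
tool_pos: [0.6108, -0.0681, 0.0026]
eef_rot: [0.989, 0.148, 0.0, 0.0]
contact_force: [-1.3, 0.2, 3.4]
opening: 0.678
finger_force: 24.9
t 14.98 pos [610.8 -68.1   2.6] yaw 17.06 tilt [ 0.0001 -0.    ] open 0.678 ff 24.9 F [-1.3  0.2  3.4] 
 shift units [-1.27  6.04 -3.66]  | q [ 0.1   1.01 -0.11  1.72  0.24  0.42 -1.45]
```

```bash

python3 -m pendant '[[0,0,-0.2,0,0,0],[0,0,-0.6,0,0,0],[0,0,-0.9,0,0,0],[0,0,-0.9,0,0,0],[0,0,-0.9,0,0,0]]' >/dev/null
python3 -m pendant '[[0,0,-0.9,0,0,0],[0,0,-0.5,0,0,0],[-0.1,0.4,-0.2,0,0,0],[-0.16,0.8,0,0,0,0],[-0.18,0.9,0,0,0,0]]' >/dev/null
python3 -m pendant '[[-0.18,0.9,0,0,0,0],[-0.18,0.9,0,0,0,0],[-0.18,0.9,0,0,0,0],[-0.2,0.8,0,0,0,0],[-0.06,0.4,0,0,0,0]]' >/dev/null
python3 -m pendant '[[0,0,0,0,0,0],[0,0,0,0,0,0],[0,0,0,0,0,0],[0,0,0,0,0,0]]'
python3 -c "from h import *;delta((.6249,-.2218,.094))"
```

```text
clock: 16.57
tool_pos: [0.6253, -0.2182, 0.1299]
eef_rot: [0.989, 0.15, -0.0, -0.001]
contact_force: [-0.6, 0.8, -2.0]
opening: 0.684
finger_force: 24.9
t 16.57 pos [ 625.3 -218.2  129.9] yaw 17.23 tilt [-0.0003  0.0017] open 0.684 ff 24.9 F [-0.6  0.8 -2. ] 
 shift units [-0.06  0.14  1.44]  | q [ 0.37  0.87 -0.2   1.53  0.22  0.76 -1.19]
```

```bash

python3 -m pendant '[[-0.06,0.14,0.4,0,0,0],[0,0,0.6,0,0,0],[0,0,0.25,0,0,0],[0,0,0,0,0,0],[0,0,0,0,0,0]]' >/dev/null
python3 -m pendant '[[0,0,0,0,0,0],[0,0,0,0,0,0],[0,0,0,0,0,0]]' | grep -E 'pos|contact'
python3 -c "from h import *;delta((.6247,-.2218,.094))"
```

```text
tool_pos: [0.6252, -0.2245, 0.0994]
contact_force: [-0.4, 0.2, -1.4]
t 17.23 pos [ 625.2 -224.5   99.4] yaw 17.06 tilt [ 0.0013 -0.0004] open 0.679 ff 24.9 F [-0.4  0.2 -1.4] 
 shift units [ 0.01 -0.11  0.22]  | q [ 0.37  0.91 -0.19  1.54  0.23  0.71 -1.19]
```

```bash

for i in 1 2 3 4; do python3 -m pendant '[[0,0,0,0,0,0]]' | grep -E 'pos|clock'; done
```

```text
clock: 17.32
tool_pos: [0.6251, -0.2245, 0.0993]
clock: 17.4
tool_pos: [0.6249, -0.2245, 0.0991]
clock: 17.48
tool_pos: [0.6248, -0.2245, 0.099]
clock: 17.57
tool_pos: [0.6248, -0.2245, 0.0988]
```

```bash

python3 -m pendant '[[0,-0.11,0.08,0,0,0],[0,0,0,0,0,0],[0,0,0,0,0,0],[0,0,0,0,0,0],[0,0,0,0,0,0]]' | grep -E 'pos|contact'
python3 -m pendant '[[0,0,0.05,0,0,0],[0,0,0,0,0,0],[0,0,0,0,0,0],[0,0,0,0,0,0]]' | grep -E 'pos|contact'
python3 -m pendant '[[0,0,0.03,0,0,0],[0,0,0,0,0,0],[0,0,0,0,0,0],[0,0,0,0,0,0]]' | grep -E 'pos|contact'
```

```text
tool_pos: [0.624, -0.2219, 0.0967]
contact_force: [0.3, -0.0, -0.8]
tool_pos: [0.6239, -0.2219, 0.0954]
contact_force: [-0.4, -0.4, -1.0]
tool_pos: [0.6239, -0.2218, 0.0947]
contact_force: [0.2, 0.4, -1.3]
```

```bash

python3 -m pendant '[[0.03,0.01,0.02,0,0,0],[0,0,0,0,0,0],[0,0,0,0,0,0],[0,0,0,0,0,0]]' | grep -E 'pos|contact'
python3 -m pendant '[[0,0,0.02,0,0,0],[0,0,0,0,0,0],[0,0,0,0,0,0]]' | grep -E 'pos|contact'
python3 -m pendant '[[0,0,0.02,0,0,0],[0,0,0,0,0,0],[0,0,0,0,0,0]]' | grep -E 'pos|contact'
python3 -m pendant '[[0,0,0.02,0,0,0],[0,0,0,0,0,0],[0,0,0,0,0,0]]' | grep -E 'pos|contact'
```

```text
tool_pos: [0.6247, -0.2218, 0.0942]
contact_force: [0.5, 0.3, -1.6]
tool_pos: [0.6247, -0.2218, 0.0937]
contact_force: [-0.7, -0.2, -1.4]
tool_pos: [0.6247, -0.2219, 0.0932]
contact_force: [-0.8, 0.3, -0.9]
tool_pos: [0.6247, -0.2219, 0.0927]
contact_force: [0.0, -0.8, -1.3]
```

```bash

python3 -m pendant '[[0,0,0.02,0,0,0],[0,0,0,0,0,0],[0,0,0,0,0,0]]' | grep -E 'pos|contact'
python3 -m pendant '[[0,0,0.02,0,0,0],[0,0,0,0,0,0],[0,0,0,0,0,0]]' | grep -E 'pos|contact'
```

```text
tool_pos: [0.6248, -0.2218, 0.0926]
contact_force: [-0.9, 0.9, 3.5]
tool_pos: [0.6248, -0.2219, 0.0926]
contact_force: [-3.1, 0.4, 7.3]
```

```bash

python3 -m pendant '[[0,0,-0.04,0,0,0],[0,0,0,0,0,0]]' | grep -E 'pos|contact'
python3 -m pendant '[[0,0,0,0,0,0],[0,0,0,0,0,0],[0,0,0,0,0,0],[0,0,0,0,0,0],[0,0,0,0,0,0]]' 1 | grep -E 'pos|contact|open'
python3 -m pendant '[[0,0,-0.2,0,0,0],[0,0,-0.8,0,0,0],[0,0,-1,0,0,0],[0,0,-1,0,0,0],[0,0,-1,0,0,0]]' | grep -E 'pos|contact|open'
python3 -m pendant '[[-0.41,-0.89,0,0,0,0],[-0.41,-0.89,0,0,0,0],[-0.41,-0.89,0,0,0,0],[-0.41,-0.89,0,0,0,0],[-0.41,-0.89,0,0,0,0]]' >/dev/null
python3 -m pendant '[[-0.41,-0.89,0,0,0,0],[-0.41,-0.89,0,0,0,0],[-0.41,-0.89,0,0,0,0],[-0.41,-0.89,0,0,0,0],[-0.41,-0.89,0,0,0,0]]' >/dev/null
python3 -m pendant '[[0,0,0,0,0,-0.0328],[0,0,0,0,0,-0.0328],[0,0,0,0,0,-0.0328],[0,0,0,0,0,-0.0328],[0,0,0,0,0,0]]' >/dev/null
python3 - <<'E' 2>/dev/null
from look import *
look([('bowl',.1,.13,(.625,-.222),.045),('ped',.08,.1,(.625,-.222),.045),('rp',.013,.026,(.6244,-.222),.065),('base',.018,.05,(.4615,-.0772),.05)],'c')
delta((.4625,-.0762,.003),40.65)
E
```

```text
tool_pos: [0.6249, -0.2219, 0.0927]
contact_force: [-0.1, 0.5, -1.7]
tool_pos: [0.6248, -0.2218, 0.0927]
contact_force: [0.0, 0.1, 0.2]
opening: 0.997
tool_pos: [0.6246, -0.2218, 0.1941]
contact_force: [0.2, 0.4, -0.2]
opening: 1.0
top bowl {'n': 405, 'z': 0.109, 'mean': array([ 625.5, -225.5], dtype=float32), 'circ': (array([ 623.9, -223.7]), 62.5), 'rect': array([ 6.239e+02, -2.226e+02,  6.050e+01,  5.940e+01,  4.000e-01])}
top ped {'n': 202, 'z': 0.0961, 'mean': array([ 623.9, -222.8], dtype=float32), 'circ': (array([ 622.7, -220.4]), 48.7), 'rect': array([ 622.4, -220.7,   37.8,   46.9,   25.9])}
top rp {'n': 481, 'z': 0.0199, 'mean': array([ 616.7, -208. ], dtype=float32), 'circ': (array([ 624.7, -222.5]), 96.2), 'rect': array([ 620.2, -215.7,   94.7,   78.6,   30.9])}
top base {'n': 0, 'z': nan, 'mean': array([nan, nan], dtype=float32), 'circ': (array([0., 0.]), 0.0), 'rect': array([0., 0., 0., 0., 0.])}
scene bowl {'n': 253, 'z': 0.112, 'mean': array([ 624.4, -222.8], dtype=float32), 'circ': (array([ 625.4, -222.9]), 67.3), 'rect': array([ 625.2, -222.1,   62.2,   61.1,   52.1])}
scene ped {'n': 126, 'z': 0.0901, 'mean': array([ 633.9, -209.8], dtype=float32), 'circ': (array([ 626.9, -220. ]), 53.0), 'rect': array([ 628.1, -218.3,   46.4,   46.5,   11.8])}
scene rp {'n': 274, 'z': 0.0208, 'mean': array([ 636.9, -204. ], dtype=float32), 'circ': (array([ 626.3, -220.6]), 98.2), 'rect': array([ 629.1, -214.4,   80.6,   93.8,   57. ])}
scene base {'n': 280, 'z': 0.0307, 'mean': array([469.3, -68.5], dtype=float32), 'circ': (array([461.9, -77.1]), 88.1), 'rect': array([463.1, -75.5,  67.4,  62. ,  40.1])}
t 22.58 pos [461.7 -39.3 193. ] yaw 40.5 tilt [0.0007 0.0001] open 1.0 ff 0.0 F [-0.3 -0.9  1. ] 
 shift units [-0.94  1.14  7.6 ] ('turn z units', np.float64(-0.0008)) | q [ 0.18  0.57 -0.3   2.08  0.32  0.53 -1.22]
```

View pics/c_scene.png

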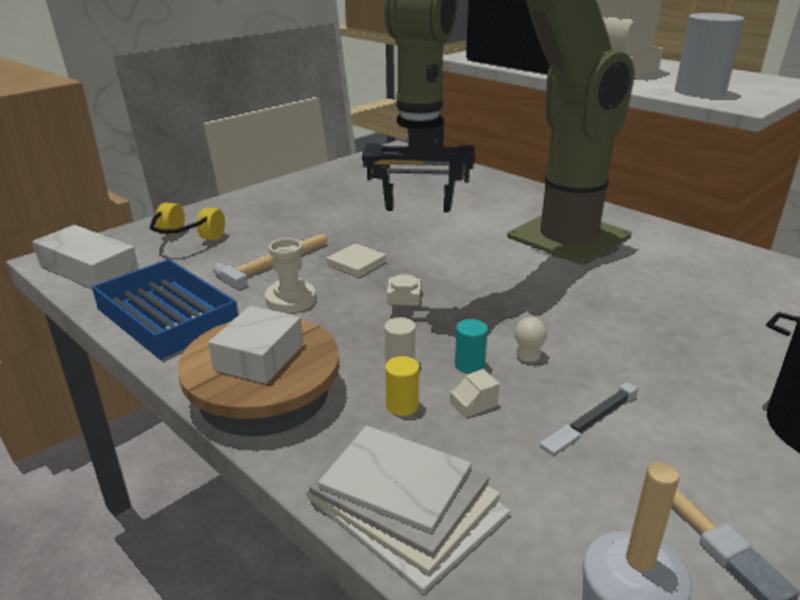

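The bird bath stands complete at (288,270), with the bowl open side up and centred to about 1 mm. Next is the base at (404,291).

```bash

python3 -m pendant '[[-0.47,0.57,0,0,0,-0.0008],[-0.47,0.57,0.5,0,0,0],[0,0,0.9,0,0,0],[0,0,0.9,0,0,0],[0,0,0.9,0,0,0]]' >/dev/null
python3 -m pendant '[[0,0,0.9,0,0,0],[0,0,0.7,0,0,0],[0,0,0.5,0,0,0],[0,0,0,0,0,0],[0,0,0,0,0,0]]' >/dev/null
python3 -m pendant '[[0,0,0,0,0,0],[0,0,0,0,0,0],[0,0,0,0,0,0]]' >/dev/null
python3 -c "from h import *;delta((.4625,-.0762,.003),40.65)"
```

```text
t 23.67 pos [462.9 -76.3  61.1] yaw 40.78 tilt [ 0.0018 -0.0001] open 0.997 ff 0.0 F [-0.3 -0.   0.1] 
 shift units [-0.01 -0.02  2.32] ('turn z units', np.float64(0.0007)) | q [ 0.13  0.83 -0.11  2.16  0.47  0.17 -1.26]
```

```bash

python3 -m pendant '[[-0.01,-0.02,0.7,0,0,0],[0,0,0.7,0,0,0],[0,0,0.5,0,0,0],[0,0,0.2,0,0,0],[0,0,0.1,0,0,0]]' >/dev/null
python3 -m pendant '[[0,0,0,0,0,0],[0,0,0,0,0,0],[0,0,0,0,0,0],[0,0,0,0,0,0]]' >/dev/null
python3 -c "from h import *;delta((.4625,-.0762,.004),40.65)"
```

```text
t 24.42 pos [462.7 -76.1   6.2] yaw 40.78 tilt [-0.0002  0.0001] open 1.0 ff 0.0 F [ 0.2 -0.1  0.7] 
 shift units [-0.01 -0.    0.09] ('turn z units', np.float64(0.0007)) | q [ 0.09  0.94 -0.04  2.17  0.76  0.04 -1.55]
```

```bash

python3 -m pendant '[[0,0,-0.06,0,0,0],[0,0,0,0,0,0],[0,0,0,0,0,0]]' >/dev/null
python3 -m pendant '[[0,0,0,0,0,0],[0,0,0,0,0,0],[0,0,0,0,0,0],[0,0,0,0,0,0],[0,0,0,0,0,0]]' -1 30 >/dev/null
python3 -m pendant '[[0,0,0,0,0,0],[0,0,0,0,0,0],[0,0,0,0,0,0]]' >/dev/null
python3 -c "from h import *;delta((.4334,-.2459,.028),6.2);print(r.get_state()['q'])"
```

```text
t 25.33 pos [462.2 -75.9   7.2] yaw 40.84 tilt [-0.0014  0.0003] open 0.702 ff 30.0 F [-0.   0.4  0.5] 
 shift units [-5.32  4.39 -0.83] ('turn z units', np.float64(0.1924)) | q [ 0.09  0.94 -0.04  2.17  0.76  0.05 -1.56]
[ 0.09009295  0.94144032 -0.04155649  2.16711633  0.7636769   0.04831479
 -1.55556457]
```

```bash

python3 -m pendant '[[0,0,-0.2,0,0,0],[0,0,-0.6,0,0,0],[0,0,-0.9,0,0,0],[0,0,-0.9,0,0,0],[0,0,-0.6,0,0,0]]' >/dev/null
python3 -m pendant '[[-0.4,0.34,0,0,0,0],[-0.7,0.6,0,0,0,0],[-0.7,0.6,0,0,0,0],[-0.7,0.6,0,0,0,0],[-0.7,0.6,0,0,0,0]]' >/dev/null
python3 -m pendant '[[-0.7,0.55,0,0,0,0],[-0.7,0.55,0,0,0,0],[-0.7,0.55,0,0,0,0],[0,0,0,0,0,0],[0,0,0,0,0,0.016]]' >/dev/null
python3 -m pendant '[[0,0,0,0,0,0.032],[0,0,0,0,0,0.032],[0,0,0,0,0,0.032],[0,0,0,0,0,0.032],[0,0,0,0,0,0.032]]' >/dev/null
python3 -m pendant '[[0,0,0,0,0,0.016],[0,0,0,0,0,0],[0,0,0,0,0,0],[0,0,0,0,0,0],[0,0,0,0,0,0]]' >/dev/null
python3 - <<'E' 2>/dev/null
from look import *
look([('step',.1,.13,(.4324,-.2469),.045)],'d')
delta((.4334,-.2459,.028),6.2)
E
```

```text
top step {'n': 22, 'z': 0.1049, 'mean': array([ 461.2, -236.1], dtype=float32), 'circ': (array([ 461.3, -242.9]), 39.9), 'rect': array([ 461.3, -242.9,    5.3,   39.7,    6.9])}
scene step {'n': 259, 'z': 0.1141, 'mean': array([ 445., -244.], dtype=float32), 'circ': (array([ 435.1, -246.1]), 89.3), 'rect': array([ 439. , -245.7,   54.9,   87.3,    4.1])}
t 27.52 pos [ 433.9 -245.7   87.2] yaw 6.29 tilt [-0.0012  0.0003] open 0.7 ff 30.0 F [-0.8  0.9 -2. ] 
 shift units [-0.02  0.01  2.37] ('turn z units', np.float64(0.0005)) | q [ 0.57  0.79 -0.24  2.06  0.51  0.35 -1.55]
```

```bash

python3 -m pendant '[[-0.02,0.01,0.6,0,0,0],[0,0,0.7,0,0,0],[0,0,0.5,0,0,0],[0,0,0.3,0,0,0],[0,0,0.1,0,0,0]]' >/dev/null
python3 -m pendant '[[0,0,0,0,0,0],[0,0,0,0,0,0],[0,0,0,0,0,0],[0,0,0,0,0,0]]' >/dev/null
python3 -c "from h import *;delta((.4334,-.2459,.0275),6.3)"
```

```text
t 28.27 pos [ 433.8 -246.2   32.8] yaw 6.26 tilt [ 0.     -0.0002] open 0.701 ff 30.0 F [-0.1  0.1 -2.8] 
 shift units [-0.01 -0.01  0.21] ('turn z units', np.float64(-0.0002)) | q [ 0.51  0.9  -0.14  2.08  0.56  0.21 -1.59]
```

```bash

python3 -m pendant '[[-0.01,-0.01,0.1,0,0,0],[0,0,0.05,0,0,0],[0,0,0,0,0,0],[0,0,0,0,0,0],[0,0,0,0,0,0]]' | grep -E 'pos|contact'
python3 -m pendant '[[0,0,0.03,0,0,0],[0,0,0,0,0,0],[0,0,0,0,0,0],[0,0,0,0,0,0]]' | grep -E 'pos|contact'
python3 -m pendant '[[0,0,0.02,0,0,0],[0,0,0,0,0,0],[0,0,0,0,0,0],[0,0,0,0,0,0]]' | grep -E 'pos|contact'
python3 -m pendant '[[0,0,0.02,0,0,0],[0,0,0,0,0,0],[0,0,0,0,0,0],[0,0,0,0,0,0]]' | grep -E 'pos|contact'
```

```text
tool_pos: [0.4331, -0.2458, 0.0284]
contact_force: [1.3, -0.3, -1.8]
tool_pos: [0.4331, -0.2458, 0.0277]
contact_force: [-0.0, 0.1, -2.1]
tool_pos: [0.4331, -0.2458, 0.0272]
contact_force: [0.7, 0.3, -1.6]
tool_pos: [0.4331, -0.2458, 0.0271]
contact_force: [-1.0, 0.9, 6.3]
```

```bash

python3 -m pendant '[[0,0,-0.03,0,0,0],[0,0,0,0,0,0]]' | grep -E 'pos|contact'
python3 -m pendant '[[0,0,0,0,0,0],[0,0,0,0,0,0],[0,0,0,0,0,0],[0,0,0,0,0,0],[0,0,0,0,0,0]]' 1 | grep -E 'pos|contact|open'
python3 -m pendant '[[0,0,-0.2,0,0,0],[0,0,-0.8,0,0,0],[0,0,-1,0,0,0],[0,0,-1,0,0,0],[0,0,-1,0,0,0]]' | grep -E 'pos|contact|open'
python3 -m pendant '[[0,0,-1,0,0,0],[0,0,-1,0,0,0],[0,0,-0.5,0,0,0],[0.35,-0.46,0,0,0,0],[0.7,-0.92,0,0,0,0]]' >/dev/null
python3 -m pendant '[[0.7,-0.92,0,0,0,0],[0.7,-0.92,0,0,0,0],[0.7,-0.92,0,0,0,0],[0.7,-0.92,0,0,0,0],[0.7,-0.92,0,0,0,0]]' >/dev/null
python3 -m pendant '[[0.7,-0.92,0,0,0,0],[0.7,-0.92,0,0,0,0],[0.7,-0.92,0,0,0,0],[0.7,-0.92,0,0,0,0],[0.7,-0.92,0,0,0,0]]' >/dev/null
python3 -m pendant '[[0.7,-0.92,0,0,0,0],[0.31,-0.37,0,0,0,0],[0,0,0,0,0,0],[0,0,0,0,0,0],[0,0,0,0,0,0]]' >/dev/null
python3 - <<'E' 2>/dev/null
from look import *
c=(.4324,-.2469)
look([('step',.052,.07,c,.045),('body',.04,.065,c,.05),('sp',.013,.028,c,.075),('drum',.06,.09,(.625,.073),.045)],'e')
W=cloud('top',np.load('last_top.npz')['d']); print('base yaw',ang4(W,.038,.065,c,.05,c))
delta((.6258,.0739,.035))
E
```

```text
tool_pos: [0.4332, -0.2458, 0.0274]
contact_force: [-0.3, 0.2, -1.9]
tool_pos: [0.4332, -0.2458, 0.0274]
contact_force: [0.1, -0.3, 1.0]
opening: 1.0
tool_pos: [0.4328, -0.2457, 0.1288]
contact_force: [0.1, -0.0, 0.0]
opening: 0.999
top step {'n': 361, 'z': 0.0556, 'mean': array([ 432.8, -246.7], dtype=float32), 'circ': (array([ 432.5, -246.6]), 52.1), 'rect': array([ 432.7, -246.7,   49.9,   49.6,   46.7])}
top body {'n': 678, 'z': 0.053, 'mean': array([ 433.2, -244.8], dtype=float32), 'circ': (array([ 432.7, -247.3]), 85.3), 'rect': array([ 432.8, -246.5,   62.1,   63.2,    6.6])}
top sp {'n': 643, 'z': 0.0194, 'mean': array([ 433.1, -239.5], dtype=float32), 'circ': (array([ 432.4, -247.2]), 124.5), 'rect': array([ 432.5, -246.8,   90.2,   91.2,    6.4])}
top drum {'n': 0, 'z': nan, 'mean': array([nan, nan], dtype=float32), 'circ': (array([0., 0.]), 0.0), 'rect': array([0., 0., 0., 0., 0.])}
scene step {'n': 95, 'z': 0.0569, 'mean': array([ 437.1, -245.8], dtype=float32), 'circ': (array([ 431.3, -247.8]), 59.4), 'rect': array([ 433.9, -250.8,   58.5,   39.1,   47.6])}
scene body {'n': 185, 'z': 0.0525, 'mean': array([ 446.1, -241.8], dtype=float32), 'circ': (array([ 441. , -243.9]), 78.6), 'rect': array([ 436.8, -244.9,   61. ,   65.5,    7.1])}
scene sp {'n': 237, 'z': 0.0207, 'mean': array([ 449.5, -227. ], dtype=float32), 'circ': (array([ 434.5, -244.2]), 122.8), 'rect': array([ 433.5, -244.5,   93. ,   93.9,    5.6])}
scene drum {'n': 269, 'z': 0.0753, 'mean': array([630.2,  79.3], dtype=float32), 'circ': (array([624.8,  76.5]), 53.3), 'rect': array([627.4,  76.3,  50.8,  48.3,  71.6])}
base yaw 6.2143844784346
t 32.45 pos [625.4  71.6 189.8] yaw 6.13 tilt [-0.0021 -0.0015] open 1.0 ff 0.0 F [ 0.5 -0.2 -1.7] 
 shift units [ 0.04 -0.1   6.19]  | q [-0.    0.77 -0.34  1.59  0.32  0.84 -1.93]
```

View pics/e_top.png

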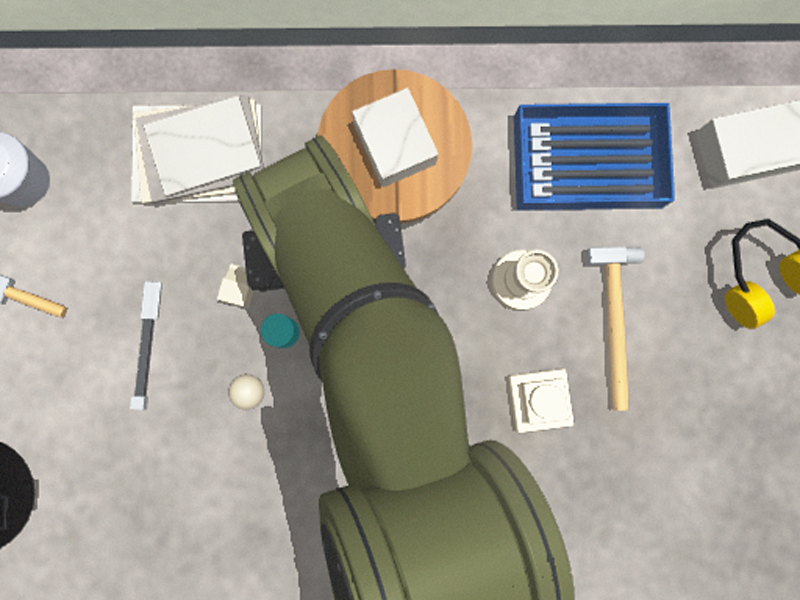

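The picture shows the base square on the square plinth at (543,401), offset about 0.4 mm with the yaw matched to 0.2°. The bird bath is intact at (528,278). Next is the drum below the gripper.

```bash

python3 -m pendant '[[0.04,-0.1,0.4,0,0,0],[0,0,0.8,0,0,0],[0,0,0.8,0,0,0],[0,0,0.5,0,0,0],[0,0,0,0,0,0]]' >/dev/null
python3 -m pendant '[[0,0,0,0,0,0],[0,0,0,0,0,0],[0,0,0,0,0,0]]' >/dev/null
python3 -c "from h import *;delta((.6257,.0739,.035))"
```

```text
t 33.12 pos [627.6  76.6 128.4] yaw 6.25 tilt [0.001  0.0006] open 0.997 ff 0.0 F [ 0.3 -1.4  0. ] 
 shift units [-0.09  0.1   3.74]  | q [-0.02  0.85 -0.31  1.63  0.36  0.72 -1.97]
```

```bash

python3 -m pendant '[[-0.09,0.1,0.3,0,0,0],[0,0,0.4,0,0,0],[0,0,0,0,0,0],[0,0,0,0,0,0],[0,0,0,0,0,0]]' | grep pos
python3 -m pendant '[[0,0,0.7,0,0,0],[0,0,0.8,0,0,0],[0,0,0.8,0,0,0],[0,0,0.5,0,0,0],[0,0,0.24,0,0,0]]' >/dev/null
python3 -m pendant '[[0,0,0,0,0,0],[0,0,0,0,0,0],[0,0,0,0,0,0],[0,0,0,0,0,0]]' | grep pos
python3 -m pendant '[[0,0,0,0,0,0],[0,0,0,0,0,0],[0,0,0,0,0,0],[0,0,0,0,0,0],[0,0,0,0,0,0]]' -1 30 >/dev/null
python3 -m pendant '[[0,0,0,0,0,0],[0,0,0,0,0,0],[0,0,0,0,0,0]]' >/dev/null
python3 -c "from h import *;delta((.4332,-.2458,.17))"
```

```text
tool_pos: [0.6247, 0.0738, 0.1096]
tool_pos: [0.6255, 0.074, 0.0349]
t 34.95 pos [624.7  74.2  33.8] yaw 6.28 tilt [-0.0011  0.0006] open 0.561 ff 30.0 F [0.  1.7 0.8] 
 shift units [-9.02 11.88 -5.45]  | q [-0.05  0.98 -0.25  1.67  0.41  0.54 -2.02]
```

```bash

python3 -m pendant '[[0,0,-0.2,0,0,0],[0,0,-0.6,0,0,0],[0,0,-0.9,0,0,0],[0,0,-0.9,0,0,0],[0,0,-0.9,0,0,0]]' | grep -E 'pos|contact'
python3 -m pendant '[[0,0,-0.8,0,0,0],[-0.2,0.3,0,0,0,0],[-0.6,0.8,0,0,0,0],[-0.68,0.9,0,0,0,0],[-0.68,0.9,0,0,0,0]]' >/dev/null
python3 -m pendant '[[-0.68,0.9,0,0,0,0],[-0.68,0.9,0,0,0,0],[-0.68,0.9,0,0,0,0],[-0.68,0.9,0,0,0,0],[-0.68,0.9,0,0,0,0]]' >/dev/null
python3 -m pendant '[[-0.68,0.9,0,0,0,0],[-0.68,0.9,0,0,0,0],[-0.68,0.9,0,0,0,0],[-0.68,0.9,0,0,0,0],[-0.68,0.88,0,0,0,0]]' >/dev/null
python3 -m pendant '[[-0.06,0,0,0,0,0],[0,0,0,0,0,0],[0,0,0,0,0,0],[0,0,0,0,0,0],[0,0,0,0,0,0]]' >/dev/null
python3 -c "from h import *;delta((.4330,-.2458,.095),6.28)"
```

```text
tool_pos: [0.6238, 0.0731, 0.1216]
contact_force: [0.2, 0.5, -3.9]
t 37.03 pos [ 433.7 -244.8  141.3] yaw 6.4 tilt [-0.0008  0.001 ] open 0.558 ff 29.9 F [-0.7 -0.3 -3.5] 
 shift units [-0.03  0.04  1.85] ('turn z units', np.float64(0.0007)) | q [ 0.64  0.7  -0.35  2.03  0.49  0.49 -1.53]
```

```bash

python3 -m pendant '[[-0.03,0.04,0.4,0,0,0],[0,0,0.7,0,0,0],[0,0,0.5,0,0,0],[0,0,0.2,0,0,0],[0,0,0,0,0,0]]' >/dev/null
python3 -m pendant '[[0,0,0,0,0,0],[0,0,0,0,0,0],[0,0,0,0,0,0],[0,0,0,0,0,0]]' >/dev/null
python3 -c "from h import *;delta((.4330,-.2458,.090),6.28)"
```

```text
t 37.78 pos [ 432.8 -247.3   97.1] yaw 6.26 tilt [ 0.0001 -0.0003] open 0.561 ff 29.9 F [ 0.  -0.4 -3.4] 
 shift units [ 0.02 -0.06  0.28] ('turn z units', np.float64(-0.0001)) | q [ 0.6   0.78 -0.28  2.06  0.55  0.38 -1.58]
```

```bash

python3 -m pendant '[[0.02,-0.06,0.1,0,0,0],[0,0,0.08,0,0,0],[0,0,0,0,0,0],[0,0,0,0,0,0],[0,0,0,0,0,0]]' | grep -E 'pos|contact'
python3 -m pendant '[[0,0,0.04,0,0,0],[0,0,0,0,0,0],[0,0,0,0,0,0],[0,0,0,0,0,0]]' | grep -E 'pos|contact'
python3 -m pendant '[[0,0,0.02,0,0,0],[0,0,0,0,0,0],[0,0,0,0,0,0],[0,0,0,0,0,0]]' | grep -E 'pos|contact'
python3 -m pendant '[[0,0,0.02,0,0,0],[0,0,0,0,0,0],[0,0,0,0,0,0],[0,0,0,0,0,0]]' | grep -E 'pos|contact'
```

```text
tool_pos: [0.4326, -0.2456, 0.0919]
contact_force: [0.3, -0.5, -3.9]
tool_pos: [0.4327, -0.2457, 0.091]
contact_force: [0.6, -0.3, -3.9]
tool_pos: [0.4327, -0.2456, 0.0905]
contact_force: [-0.8, 0.5, -2.7]
tool_pos: [0.4327, -0.2456, 0.0899]
contact_force: [0.2, 0.1, -3.0]
```

```bash

python3 -m pendant '[[0.01,0,0.02,0,0,0],[0,0,0,0,0,0],[0,0,0,0,0,0],[0,0,0,0,0,0]]' | grep -E 'pos|contact'
python3 -m pendant '[[0,0,0.02,0,0,0],[0,0,0,0,0,0],[0,0,0,0,0,0],[0,0,0,0,0,0]]' | grep -E 'pos|contact'
```

```text
tool_pos: [0.4327, -0.2456, 0.0897]
contact_force: [-1.6, 0.1, 3.7]
tool_pos: [0.4328, -0.2456, 0.0897]
contact_force: [-2.0, 1.2, 9.8]
```

```bash

python3 -m pendant '[[0,0,-0.045,0,0,0],[0,0,0,0,0,0]]' | grep -E 'pos|contact'
python3 -m pendant '[[0,0,0,0,0,0],[0,0,0,0,0,0],[0,0,0,0,0,0],[0,0,0,0,0,0],[0,0,0,0,0,0]]' 1 | grep -E 'pos|contact|open'
python3 -m pendant '[[0,0,-0.2,0,0,0],[0,0,-0.8,0,0,0],[0,0,-1,0,0,0],[0,0,-1,0,0,0],[0,0,-1,0,0,0]]' | grep -E 'pos|contact|open'
python3 -m pendant '[[0,0,-0.5,0,0,0],[0.148,-0.905,0,0,0,0],[0.148,-0.905,0,0,0,0],[0.148,-0.905,0,0,0,0],[0.148,-0.905,0,0,0,0]]' >/dev/null
python3 -m pendant '[[0.148,-0.905,0,0,0,0],[0.148,-0.905,0,0,0,0],[0.148,-0.905,0,0,0,0],[0.148,-0.905,0,0,0,0],[0,0,0,0,0,0]]' >/dev/null
python3 -m pendant '[[0,0,0,0,0,-0.035],[0,0,0,0,0,-0.035],[0,0,0,0,0,-0.035],[0,0,0,0,0,-0.035],[0,0,0,0,0,0]]' >/dev/null
python3 - <<'E' 2>/dev/null
from look import *
c=(.4325,-.2467)
look([('drum',.12,.14,c,.045),('step',.05,.062,c,.045),('body',.04,.065,c,.05),('ball',.02,.09,(.4564,.2107),.05)],'f')
W=cloud('top',np.load('last_top.npz')['d']); print('base yaw',ang4(W,.038,.05,c,.05,c))
from scipy.optimize import least_squares
for n in('top','scene'):
    _,P=comps(cloud(n,np.load(f'last_{n}.npz')['d']),.045,.08,(.4564,.2107),.045)
    print(n,least_squares(lambda a:np.linalg.norm(P-a,axis=1)-.027,[.456,.21,.044],loss='soft_l1',f_scale=.002).x.round(4))
delta((.4572,.2117,.025))
E
```

```text
tool_pos: [0.4333, -0.2456, 0.09]
contact_force: [-0.3, -0.1, -3.5]
tool_pos: [0.4331, -0.2456, 0.0901]
contact_force: [0.2, 0.4, 0.6]
opening: 0.915
tool_pos: [0.4327, -0.2454, 0.1915]
contact_force: [0.8, -0.8, 0.1]
opening: 0.998
top drum {'n': 417, 'z': 0.1302, 'mean': array([ 433.8, -245.5], dtype=float32), 'circ': (array([ 433.4, -246.8]), 50.9), 'rect': array([ 433.3, -245.9,   47.9,   48.1,   89.3])}
top step {'n': 16, 'z': 0.0564, 'mean': array([ 442.7, -230. ], dtype=float32), 'circ': (array([ 433.4, -241.4]), 49.4), 'rect': array([ 4.333e+02, -2.322e+02,  4.940e+01,  2.040e+01,  3.000e-01])}
top body {'n': 131, 'z': 0.0457, 'mean': array([ 451.9, -240.5], dtype=float32), 'circ': (array([ 438.8, -248.4]), 73.9), 'rect': array([ 432.8, -247.1,   61.8,   60.2,    6.4])}
top ball {'n': 404, 'z': 0.0625, 'mean': array([456.6, 208. ], dtype=float32), 'circ': (array([456.3, 210.4]), 52.6), 'rect': array([456.4, 210.5,  51.5,  49.5,  88.2])}
scene drum {'n': 127, 'z': 0.1314, 'mean': array([ 438.8, -239.8], dtype=float32), 'circ': (array([ 435.4, -245.2]), 54.2), 'rect': array([ 433.7, -245.1,   51.4,   48.3,   52. ])}
scene step {'n': 57, 'z': 0.0558, 'mean': array([ 444.1, -231.4], dtype=float32), 'circ': (array([ 434.3, -240.7]), 54.8), 'rect': array([ 440. , -230.6,   28.7,   54.5,   60.7])}
scene body {'n': 181, 'z': 0.0482, 'mean': array([ 444.7, -232.7], dtype=float32), 'circ': (array([ 434.4, -245.9]), 84.7), 'rect': array([ 434.7, -245.4,   64. ,   64.1,    5.6])}
scene ball {'n': 344, 'z': 0.0557, 'mean': array([467.6, 219. ], dtype=float32), 'circ': (array([460.4, 213.5]), 53.0), 'rect': array([462.7, 216.8,  39.2,  50.1,  45.1])}
base yaw 6.299218180539631
top [0.4562 0.2114 0.0433]
scene [0.4549 0.2108 0.0448]
t 42.22 pos [442.6 -63.  202.7] yaw 31.24 tilt [-0.0012  0.0001] open 1.005 ff 0.0 F [ 0.7 -0.3 -0.5] 
 shift units [ 6.21 -9.09  7.11]  | q [ 0.38  0.57 -0.53  2.11  0.5   0.59 -1.53]
```

View pics/f_scene.png

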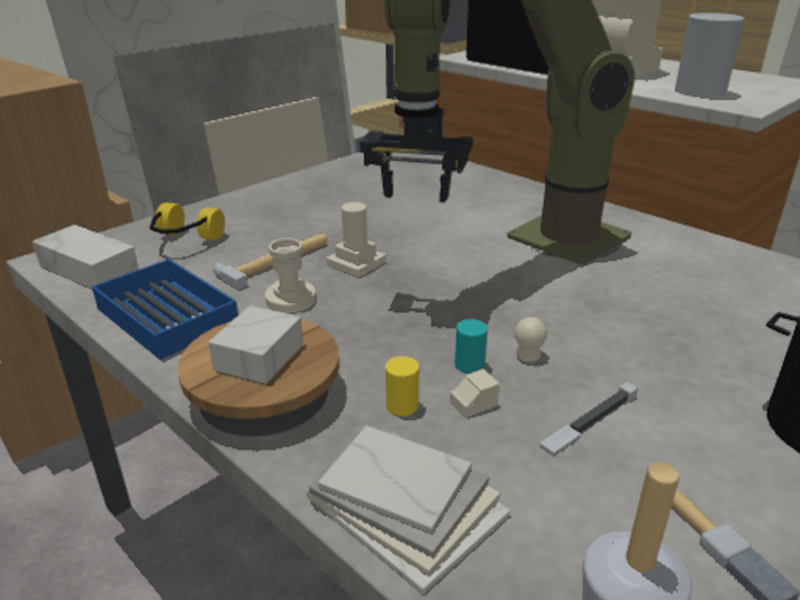

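The drum stands upright on the base at (354,222), centred to about 0.6 mm. The ball is at (530,337). Next is the ball.

```bash

python3 -m pendant '[[0.565,-0.827,0,0,0,0],[0.565,-0.827,0,0,0,0],[0.565,-0.827,0,0,0,0],[0.565,-0.827,0,0,0,0],[0.565,-0.827,0,0,0,0]]' >/dev/null
python3 -m pendant '[[0.565,-0.827,0,0,0,0],[0.565,-0.827,0,0,0,0],[0.565,-0.827,0,0,0,0],[0.565,-0.827,0,0,0,0],[0.565,-0.827,0,0,0,0]]' >/dev/null
python3 -m pendant '[[0.565,-0.827,0.4,0,0,0],[0,0,0.8,0,0,0],[0,0,0.8,0,0,0],[0,0,0.6,0,0,0],[0,0,0.3,0,0,0]]' >/dev/null
python3 -m pendant '[[0,0,0,0,0,0],[0,0,0,0,0,0],[0,0,0,0,0,0],[0,0,0,0,0,0]]' >/dev/null
python3 -c "from h import *;delta((.4570,.2120,.025))"
```

```text
t 43.8 pos [457.1 212.9 131. ] yaw 31.42 tilt [0.0005 0.001 ] open 1.001 ff 0.0 F [0.  0.3 1. ] 
 shift units [-0.02  0.03  4.24]  | q [-0.29  0.73 -0.38  2.02  0.55  0.49 -2.1 ]
```

```bash

python3 -m pendant '[[-0.02,0.03,0.6,0,0,0],[0,0,0.8,0,0,0],[0,0,0.8,0,0,0],[0,0,0.5,0,0,0],[0,0,0.2,0,0,0]]' >/dev/null
python3 -m pendant '[[0,0,0,0,0,0],[0,0,0,0,0,0],[0,0,0,0,0,0],[0,0,0,0,0,0]]' >/dev/null
python3 -c "from h import *;delta((.4570,.2120,.025))"
```

```text
t 44.55 pos [457.  212.   58.5] yaw 31.44 tilt [0.0004 0.0011] open 1.001 ff 0.0 F [-1.5 -0.6  0.5] 
 shift units [0.   0.   1.34]  | q [-0.37  0.85 -0.25  2.06  0.65  0.31 -2.19]
```

```bash

python3 -m pendant '[[0,0,0.5,0,0,0],[0,0,0.5,0,0,0],[0,0,0.3,0,0,0],[0,0,0.05,0,0,0],[0,0,0,0,0,0]]' >/dev/null
python3 -m pendant '[[0,0,0,0,0,0],[0,0,0,0,0,0],[0,0,0,0,0,0],[0,0,0,0,0,0]]' | grep pos
python3 -m pendant '[[0,0,0,0,0,0],[0,0,0,0,0,0],[0,0,0,0,0,0],[0,0,0,0,0,0],[0,0,0,0,0,0]]' -1 30 >/dev/null
python3 -m pendant '[[0,0,0,0,0,0],[0,0,0,0,0,0],[0,0,0,0,0,0]]' >/dev/null
python3 -c "from h import *;delta((.4334,-.2456,.2))"
```

```text
tool_pos: [0.4565, 0.2118, 0.0243]
t 45.97 pos [456.1 212.2  23.9] yaw 31.49 tilt [-0.0012  0.0008] open 0.593 ff 29.8 F [0.3 1.1 2.1] 
 shift units [-10.34  15.13  -7.06]  | q [-0.42  0.92 -0.18  2.06  0.69  0.22 -2.22]
```

```bash

python3 -m pendant '[[0,0,-0.2,0,0,0],[0,0,-0.6,0,0,0],[0,0,-0.8,0,0,0],[0,0,-0.9,0,0,0],[0,0,-0.9,0,0,0]]' | grep -E 'pos|contact|force'
python3 -m pendant '[[0,0,-0.9,0,0,0],[0,0,-0.9,0,0,0],[0,0,-0.9,0,0,0],[0,0,-0.6,0,0,0],[0,0,-0.1,0,0,0]]' | grep -E 'pos|contact|force'
python3 -m pendant '[[-0.3,0.43,0,0,0,0],[-0.56,0.82,0,0,0,0],[-0.56,0.82,0,0,0,0],[-0.56,0.82,0,0,0,0],[-0.56,0.82,0,0,0,0]]' >/dev/null
python3 -m pendant '[[-0.56,0.82,0,0,0,0],[-0.56,0.82,0,0,0,0],[-0.56,0.82,0,0,0,0],[-0.56,0.82,0,0,0,0],[-0.56,0.82,0,0,0,0]]' >/dev/null
python3 -m pendant '[[0,0,0,0,0,0],[0,0,0,0,0,0],[0,0,0,0,0,0]]' >/dev/null
python3 - <<'E'
from h import *
delta((.4334,-.2456,.16))
p,d=shot('scene');cv2.imwrite('pics/ballheld.png',cv2.resize(p[60:220,180:360],(675,600),interpolation=cv2.INTER_CUBIC))
E
```

```text
tool_pos: [0.4559, 0.2107, 0.1095]
contact_force: [0.5, -0.3, -2.6]
finger_force: 30.0
tool_pos: [0.4575, 0.2118, 0.1962]
contact_force: [0.5, 0.0, -3.1]
finger_force: 30.0
t 47.88 pos [443.6 -24.8 193. ] yaw 31.44 tilt [-0.0031  0.0004] open 0.594 ff 30.0 F [-0.1  0.3 -1.9] 
 shift units [-4.95  7.33  1.32]  | q [ 0.29  0.58 -0.52  2.13  0.53  0.56 -1.64]
```

View pics/ballheld.png

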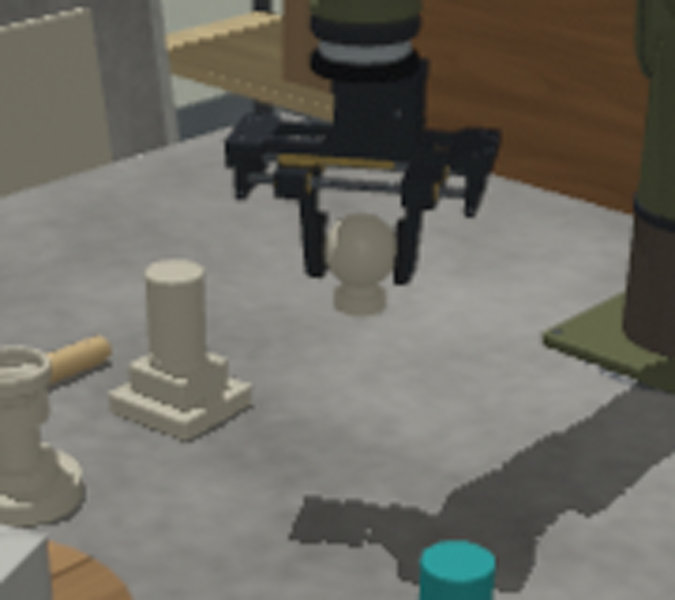

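The ball hangs upright in the grip at (362,265), and the pillar waits at (178,330). Now I'll carry it on.

```bash

python3 -m pendant '[[-0.3,0.43,0,0,0,0],[-0.55,0.81,0,0,0,0],[-0.55,0.81,0,0,0,0],[-0.55,0.81,0,0,0,0],[-0.55,0.81,0,0,0,0]]' >/dev/null
python3 -m pendant '[[-0.55,0.81,0,0,0,0],[-0.55,0.81,0,0,0,0],[-0.55,0.81,0,0,0,0],[-0.55,0.81,0,0,0,0],[-0.25,0.42,0,0,0,0]]' >/dev/null
python3 -m pendant '[[0,0,0,0,0,0],[0,0,0,0,0,0],[0,0,0,0,0,0],[0,0,0,0,0,0]]' >/dev/null
python3 -c "from h import *;delta((.4334,-.2456,.16))"
```

```text
t 49.1 pos [ 435.  -243.4  193.9] yaw 31.66 tilt [-0.0011  0.0011] open 0.592 ff 30.0 F [-0.3  0.7 -2.6] 
 shift units [-0.1   0.04  1.35]  | q [ 0.77  0.64 -0.57  1.98  0.54  0.68 -1.16]
```

```bash

python3 -m pendant '[[-0.1,0.04,0.4,0,0,0],[0,0,0.5,0,0,0],[0,0,0.2,0,0,0],[0,0,0,0,0,0],[0,0,0,0,0,0]]' >/dev/null
python3 -m pendant '[[0,0,0,0,0,0],[0,0,0,0,0,0],[0,0,0,0,0,0],[0,0,0,0,0,0]]' | grep -E 'pos|contact'
python3 -c "from h import *;delta((.4332,-.2456,.156))"
```

```text
tool_pos: [0.4332, -0.2477, 0.1667]
contact_force: [0.7, -0.5, -2.6]
t 49.85 pos [ 433.2 -247.7  166.7] yaw 31.46 tilt [-0.0005 -0.0002] open 0.593 ff 30.0 F [ 0.7 -0.5 -2.6] 
 shift units [ 0.04 -0.07  0.43]  | q [ 0.76  0.68 -0.53  2.    0.59  0.61 -1.2 ]
```

```bash

python3 -m pendant '[[0.04,-0.07,0.2,0,0,0],[0,0,0.14,0,0,0],[0,0,0,0,0,0],[0,0,0,0,0,0],[0,0,0,0,0,0]]' | grep -E 'pos|contact'
python3 -m pendant '[[0,0,0.02,0,0,0],[0,0,0,0,0,0],[0,0,0,0,0,0],[0,0,0,0,0,0]]' | grep -E 'pos|contact'
python3 -m pendant '[[0,0,0.02,0,0,0],[0,0,0,0,0,0],[0,0,0,0,0,0],[0,0,0,0,0,0]]' | grep -E 'pos|contact'
python3 -m pendant '[[0,0,0.02,0,0,0],[0,0,0,0,0,0],[0,0,0,0,0,0],[0,0,0,0,0,0]]' | grep -E 'pos|contact'
```

```text
tool_pos: [0.4329, -0.2455, 0.1577]
contact_force: [-0.4, -0.0, -2.1]
tool_pos: [0.433, -0.2456, 0.1574]
contact_force: [0.0, -0.3, -3.0]
tool_pos: [0.4329, -0.2455, 0.1568]
contact_force: [-0.5, -0.1, -2.4]
tool_pos: [0.4329, -0.2455, 0.1563]
contact_force: [-0.3, -0.7, -3.0]
```

```bash

python3 -m pendant '[[0,0,0.02,0,0,0],[0,0,0,0,0,0],[0,0,0,0,0,0],[0,0,0,0,0,0]]' | grep -E 'pos|contact'
python3 -m pendant '[[0,0,0.02,0,0,0],[0,0,0,0,0,0],[0,0,0,0,0,0],[0,0,0,0,0,0]]' | grep -E 'pos|contact'
python3 -m pendant '[[0,0,0.02,0,0,0],[0,0,0,0,0,0],[0,0,0,0,0,0],[0,0,0,0,0,0]]' | grep -E 'pos|contact'
```

```text
tool_pos: [0.4329, -0.2456, 0.1558]
contact_force: [-0.1, 0.6, -2.9]
tool_pos: [0.4329, -0.2455, 0.1553]
contact_force: [0.7, -0.5, -2.5]
tool_pos: [0.433, -0.2455, 0.1549]
contact_force: [0.1, 1.0, -0.1]
```

```bash

python3 -m pendant '[[0,0,0,0,0,0],[0,0,0,0,0,0],[0,0,0,0,0,0],[0,0,0,0,0,0],[0,0,0,0,0,0]]' 1 | grep -E 'pos|contact|open'
python3 -m pendant '[[0,0,-0.2,0,0,0],[0,0,-0.6,0,0,0],[0,0,-0.9,0,0,0],[0,0,-0.9,0,0,0],[0,0,-0.9,0,0,0]]' | grep -E 'pos|contact|open'
python3 -m pendant '[[0,-0.9,0,0,0,0],[0,-0.9,0,0,0,0],[0,-0.9,0,0,0,0],[0,-0.9,0,0,0,0],[0,-0.9,0,0,0,0]]' >/dev/null
python3 -m pendant '[[0.3,-0.9,0,0,0,0],[0.3,-0.9,0,0,0,0],[0.3,-0.9,0,0,0,0],[0.3,-0.9,0,0,0,0],[0,0,0,0,0,0]]' >/dev/null
python3 - <<'E' 2>/dev/null
from look import *
c=(.4328,-.2463)
look([('ball',.14,.22,c,.045),('bowl',.1,.13,(.625,-.222),.045)],'g')
for n in('top','scene'):
    _,P=comps(cloud(n,np.load(f'last_{n}.npz')['d']),.176,.22,c,.045)
    print(n,least_squares(lambda a:np.linalg.norm(P-a,axis=1)-.027,[*c,.175],loss='soft_l1',f_scale=.002).x.round(4)) if 0 else None
p=np.load('last_scene.npz')['p'];cv2.imwrite('pics/end.png',cv2.resize(p[80:230,130:330],(800,600),interpolation=cv2.INTER_CUBIC))
delta((.4334,-.2456,.16))
E
```

```text
tool_pos: [0.433, -0.2456, 0.1549]
contact_force: [-0.1, 0.0, 0.0]
opening: 0.945
tool_pos: [0.4328, -0.2453, 0.2435]
contact_force: [-0.1, -0.4, -0.3]
opening: 0.998
top ball {'n': 535, 'z': 0.1935, 'mean': array([ 433.9, -242.4], dtype=float32), 'circ': (array([ 432.8, -246.1]), 53.3), 'rect': array([ 432.4, -245.7,   50.4,   52.3,   87.3])}
top bowl {'n': 396, 'z': 0.1098, 'mean': array([ 625.2, -225.5], dtype=float32), 'circ': (array([ 624.2, -223.3]), 62.1), 'rect': array([ 624.1, -223.6,   59.4,   61. ,   44.2])}
scene ball {'n': 293, 'z': 0.1793, 'mean': array([ 442.7, -235.7], dtype=float32), 'circ': (array([ 436.4, -241.7]), 50.7), 'rect': array([ 440.6, -237.7,   36.8,   50. ,   41.1])}
scene bowl {'n': 245, 'z': 0.1126, 'mean': array([ 624.1, -222.8], dtype=float32), 'circ': (array([ 625.8, -223.5]), 66.5), 'rect': array([ 625.1, -223.3,   66. ,   59.7,   71.3])}
t 54.03 pos [353.  -56.8 242.8] yaw 31.6 tilt [-0.0006 -0.0004] open 0.995 ff 0.0 F [ 0.5 -0.7  0.1] 
 shift units [-1.22  8.12  3.31]  | q [ 0.49  0.4  -0.64  2.29  0.45  0.57 -1.52]
```

View pics/end.png

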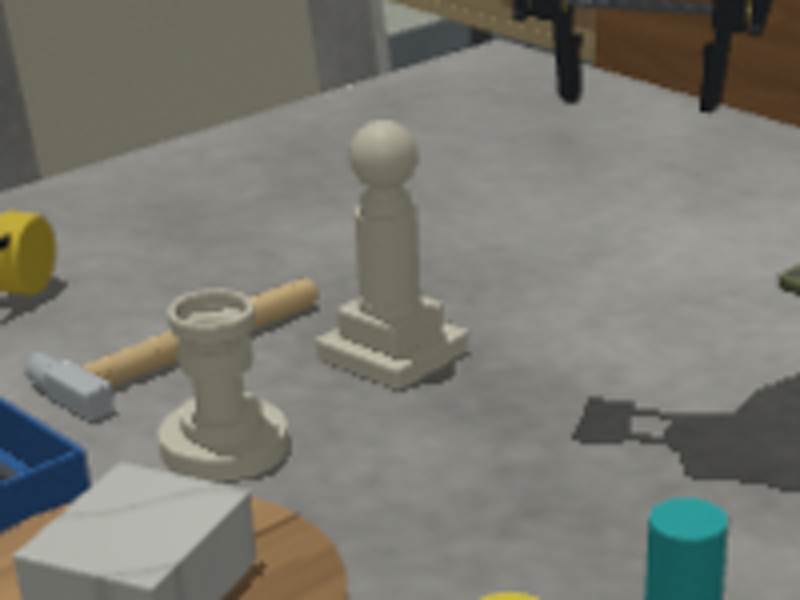

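View pics/g_top.png

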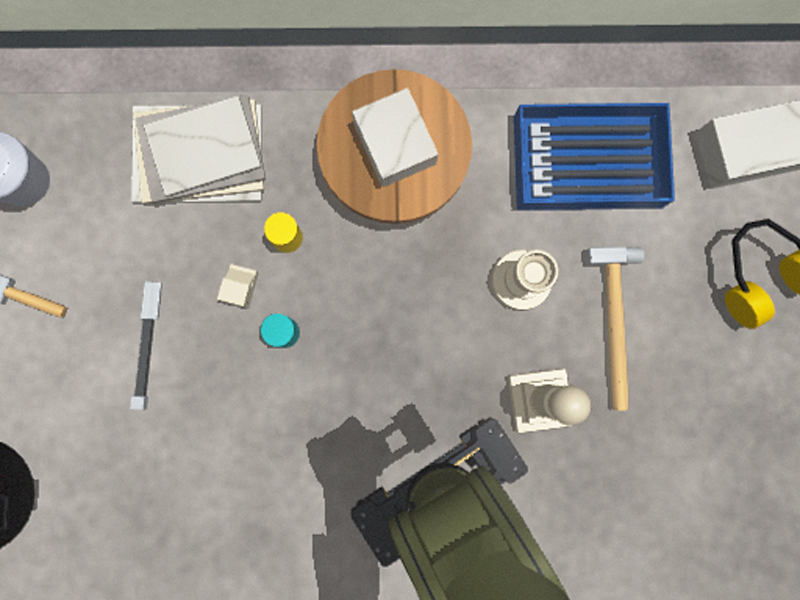

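Both stacks stand upright and centred: the bird bath at top-view (530,278) and the pillar with its ball at (570,405). The hammer, chisel, offcut and look-alike drums have not moved, and the gripper is clear of everything.

```bash
python3 -c "from plant import r;print(r.finish_job())"
```

```text
the job is handed in; nothing more can be done
None
```

The bird bath and then the pillar were built and handed in at about 54 s on the robot's clock. Every stone is upright and measured within about 1 mm of centre on the one below, and the bystanders have not moved.

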